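Lock a filter housing's retaining ring with the two-pin spanner from the drawer

TASK

Pull the top drawer of the small white drawer unit well open, take out the two-pin spanner, put both its pins into the two holes of the retaining ring on the steel filter housing and only then, with the spanner, turn the ring clockwise (seen from above) until it comes up against its stop. Lift the spanner off and lay it back in the open drawer, standing on its pins and heel, and let go. Keep clear of the pressure gauge and leave the other things on the bench where they are.

Things in the scene. Friction and masses are not known exactly. Their poses are not given: they have to be found in the camera images.
- cabinet_drawer0 (a joint): opening of the top drawer of the white drawer unit, m: 0 shut, grows as the drawer slides out towards the unit's front, stop at 0.18; it moves with 1 to 2 N and stays where it is left. With 0.15 to 0.165 open the whole spanner can be reached from above. There is a lower drawer, not needed.
- cabinet_drawer0_handle (a point): middle of the top drawer's bar handle: a level round bar, 11 mm diameter, 120 mm long, along this frame's y, its centre 40 mm in front of the drawer front (34 mm free gap) and 26 mm below the unit's top; two 8 mm studs 51 mm either side of the middle. Frame: x into the unit (the drawer pulls out along -x), z up.
- cabinet: the drawer unit, fixed: 260 mm deep (x), 300 wide (y), 150 high, origin at the centre of its underside, front faces its own -x; a 90 x 220 mm pen tray, 35 mm high, is fixed on the rear half of its top.
- drawer_floor (a point): centre of the top drawer's inner floor; moves with the drawer; axes as the unit. The inside is 215 mm (x) by 258 mm (y), walls 43 mm above the floor, the drawer front 53 mm above it. An ordinary flat wrench, 160 mm long and 8 mm thick, lies at the back; it is not the tool for this job.
- spanner: two-pin face spanner, plain steel, 0.3 kg: a level T standing in the drawer on two pins and a heel, handle towards about the unit's -y. Origin midway between the pin tips (lowest points), z up. Crossbar along y, 98 x 18 mm, z = 11 to 25 mm. Handle along +x to x = 150 mm: a flat bar on edge, 12 mm wide, z = 11 to 41 mm; heel under it at x = 140 mm down to z = 0. Balances at about x = 50 mm.
- spanner_grip (a point): a good place to grip the spanner: on the handle 65 mm from the pins' line, 35 mm above the pin tips (6 mm below the handle's top edge).
- pin_a (a point): tip of the pin at the spanner's y = +40 mm. The pins are 8 mm in diameter and 11 mm long below the crossbar, with tapered tips.
- pin_b (a point): tip of the pin at the spanner's y = -40 mm.
- housing: the steel filter housing, fixed: upright cylinder of 116 to 120 mm diameter, foot 140 mm, origin at the centre of its underside. The ring sits on top of it. The gauge stands on its own +x side.
- gauge: pressure gauge, fixed; origin and axes as the housing: a brass pipe leaves the housing's +x side at 45 mm height, rises at x = 95 mm and carries a round dial, 52 mm diameter, centred at x = 95, y = 0, z = 150 mm (28 mm thick along x, top at 176 mm). The spanner's handle would strike it there, so turn with the handle on the other side. Delicate: nothing may press on it.
- ring_top (a point): centre of the retaining ring's top face, on the turning axis, 99 mm above the bench; turns with the ring. Steel ring, 106 mm outer, 54 mm inner diameter, 16 mm thick, with two round through holes of 12 mm diameter at y = +40 and -40 mm of this frame, and a thin dark line on its +x side. The hub inside the ring is 4 mm lower than its top.
- hole_a (a point): mouth centre of the hole at the ring's y = +40 mm.
- hole_b (a point): mouth centre of the hole at the ring's y = -40 mm.
- ring (a joint): turn of the retaining ring, rad: grows clockwise seen from above; starts between 0 and 0.45, stop at 1.2. Stiff (about 0.25 N m), stays where it is left. At value q the ring's frame stands at yaw = housing's yaw + 0.6 - q, so a handle opposite the gauge goes from 0.6 to -0.6 rad about the housing's -x as q goes from 0 to 1.2.
- wash_bottle: white wash bottle, 64 mm diameter, 190 mm tall, loose; origin under its centre. Leave alone.
- tape_roll: roll of tape lying flat, 100 mm diameter, 24 mm high, loose. Leave alone.
- sample_jar: clear sample jar, 62 mm diameter, 75 mm tall, loose. Leave alone.
- beaker: glass beaker, 62 mm diameter, 75 mm tall, loose. Leave alone.
- marker: black marker pen, about 140 x 16 x 15 mm, lying on the bench, loose. Leave alone.
- blank_cover: flat steel cover, 90 mm diameter, 8 mm thick with a 20 mm high knob, lying beside the housing, loose. Leave alone.

How it is judged:
By the outcome, as a careful person would: the job done as asked, in the order asked, and still so for the second after the job is handed in, with the robot touching nothing.
It also fails if it takes over 64 s, if anything falls off the work surface, if the arm or the gripper's body presses on something with over 40 N, if the wrist force passes 120 N, or if a joint passes its speed limit or range.

ROBOT

A 6-joint arm with a two-finger parallel gripper is mounted at the origin on the work surface. World frame = base frame: x ahead of the robot, y to its left, z up, the work surface at z = 0. Lengths are in m, angles in rad, forces in N, time in s.
With the tool pointing down it reaches from about 0.325 to 0.75 m from the base axis. Payload 7.6 kg.
Tool frame: the origin (TCP) lies on the centre line of the jaws, within the pads' length; the fingertips stand 25 mm ahead of it and the grasp point (between the pads) lies 6 mm ahead of it; z points along the fingers, y is the direction in which the jaws open and shut (so a half turn about z gives the same grasp; the last joint's range is limited). The gripper opens to 85 mm and grips with 20 to 120 N. Pads are 22 mm wide; open, the fingers measure 114 mm over their backs; the gripper's body (76 mm by 85 mm) begins 54 mm behind the grasp point. The pads swing forward as they close: fully open they stand 13 mm farther back than shut.
Start: joints at [-1.301, 0.052, 1.401, -0, 1.689, -0.07], TCP at [0.175, -0.495, 0.256] pointing down, gripper open.
Joint ranges: [-2.9, 2.9], [-0.91, 2.17], [0.12, 2.37], [-1.06, 4.2], [0.26, 2.73], [-2.93, 2.93]. Speed limits (rad/s): [2.57, 2.57, 3.01, 3.14, 3.14, 3.14].

INTERFACE

Orientations are given as [roll, pitch, yaw] about the fixed x, y, z axes, in that order (R = Rz(yaw) Ry(pitch) Rx(roll)).
In Python, from plant import * gives the robot as it stands. The module is installed in compiled form; this text tells all that it offers.
- The arm moves only by the tool move_arm, never from a script. Its argument "steps" is a list of rows, each a list of 7 numbers: the opening, from 0 (shut) to 1 (fully open), then the shift along the tool's x, y, z in mm, then the turn, a rotation vector about the tool's x, y, z in rad. A call has 1 to 10 rows; each row shifts and turns the commanded pose from where the row before left it, along the tool's axes as they then stand; what a row does not reach is not made up. A row lasts 1/12 s, in which the tool goes at most 41.7 mm and 7.16 degrees, less where a joint would pass 70% of its speed; a pose out of reach is approached as far as the arm can. A call is refused whole if a number of a shift passes 41.7 or a number of a turn 0.125, either way. A call with a gripper value outside its range is refused whole. The fingers move at their own pace and stop on an object; the grip force is fixed at half the most. Time passes only in rows, so rows that do not move let the fingers close. It gives the time, the measured TCP pose, the force and the opening at its end, in the units of the state.
- state(): the state, without advancing time (a new reading comes with each control period).
- capture(name): name is "side" or "top"; returns a dict with "color" (480x640x3 uint8, blue, green, red), "intrinsics" (3x3 intrinsics, pixels), "k1" (the pictures are not rectified: a ray, as slopes to the right and down, at radius r is drawn at 1 + k1 r^2 times it, then the intrinsics apply), "T" (4x4, takes a point from camera to world coordinates). Camera axes: x right, y down, z forward; pixel columns grow to the right and rows downward; lengths in m; the calibration is good to about 2 mm. A picture is of the moment at which its call begins. There is no depth.
- sign_off(): hands the job in, once; it reports no verdict.
The state is a dict: "t": time; "q": joint angles; "joint_vel": joint speeds; "effort": joint torques, N m; "position": TCP position; "eef_rot": TCP orientation; "force": force on the tool from outside, world axes, zero at the start; "wrist_torque": the same for the moment, N m; "width": finger opening in m.
Only numpy, scipy, OpenCV 4.12 (cv2) and the standard library are available. Lean on these libraries where they do the work, as an engineer would, in place of code of your own. Each camera call takes 0.05 s, during which the arm holds its last target.

## Working session

There is one attempt and no reset: what is moved stays moved. The work goes in short steps, Python scripts to look and compute and a tool call to move; the robot and the scene stay as the last step left them, time stands still between calls to the robot, and variables do not carry over. Pictures are saved under pics/ and viewed, and the job is handed in when it is done.

Besides the shell and the picture viewer there is one more tool, called as name(argument=value, ...), one argument or row to a line, values as JSON. move_arm: Moves the arm, as the interface text tells. Its arguments: {"type":"object","properties":{"steps":{"type":"array"}},"required":["steps"]}

```bash
mkdir -p pics; ls
python3 - <<'E'
from plant import *
import cv2
s=state();print(s)
for n in("side","top"):
    c=capture(n);cv2.imwrite(f"pics/{n}0.png",c["color"]);print(n,c["intrinsics"],c["k1"],c["T"])
E
```

```text
pics
{'t': 0.0, 'q': array([-1.30130260e+00,  5.28350524e-02,  1.40173137e+00,  6.31387385e-06,
        1.68857983e+00, -7.03024596e-02]), 'joint_vel': array([ 0.00163136, -0.00030947,  0.00085661, -0.00102268, -0.00080271,
       -0.00139012]), 'effort': array([ 1.66108017e-03, -3.81661427e+01, -3.60186660e+01,  6.06537856e-05,
        6.23937827e-03, -3.97083699e-08]), 'position': array([ 0.17493292, -0.49472485,  0.25546993]), 'eef_rot': array([-3.14004333e+00, -1.15387560e-04,  3.39796832e-01]), 'force': array([ 0.9267745 , -0.74642311, -0.41342798]), 'wrist_torque': array([-0.01002428,  0.00422401,  0.03315099]), 'width': 0.08557767702314005}
side [[493.39188254   0.         314.33640245]
 [  0.         493.39188254 240.89307695]
 [  0.           0.           1.        ]] -0.06379550248207008 [[-0.83641645 -0.39998394  0.37472706  0.1787275 ]
 [-0.54809216  0.60841663 -0.57395487  0.52748782]
 [ 0.00158255 -0.68545026 -0.72811774  0.83926529]
 [ 0.          0.          0.          1.        ]]
top [[452.19625167   0.         317.13671727]
 [  0.         452.19625167 236.05438935]
 [  0.           0.           1.        ]] -0.06712667376206456 [[ 0.02614241 -0.99538392  0.09234412  0.46364781]
 [-0.99948641 -0.0277388  -0.01604624 -0.06746631]
 [ 0.01853368 -0.0918772  -0.99559785  0.97829239]
 [ 0.          0.          0.          1.        ]]
```

View pics/side0.png

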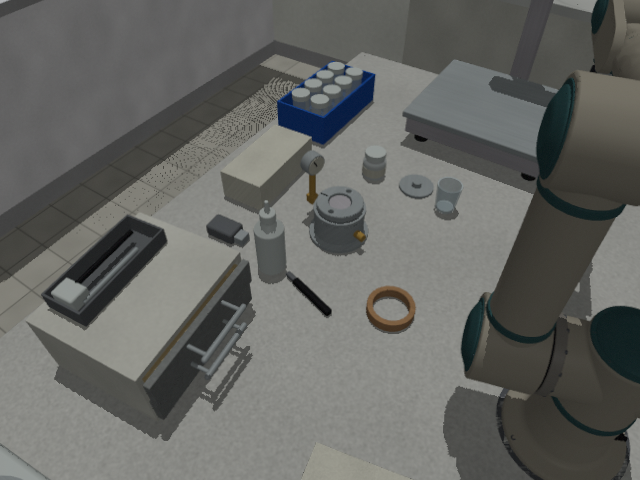

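View pics/top0.png

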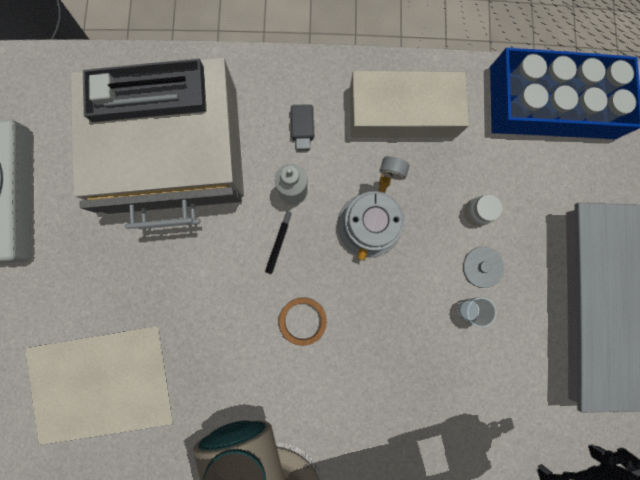

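The side view shows the drawer unit at lower left, with its handle near (220,340), and the housing at (340,210). In the top view the unit's top is around (75–240, 60–195), its handle at (163,222), the ring at (375,220) and the gauge dial at (394,167). I'll write the helpers and zoom in.

```bash
cat > h.py <<'E'
from plant import *
import cv2, numpy as np
def und(c,p):
    K=c["intrinsics"];D=np.array([c["k1"],0,0,0,0.])
    return cv2.undistortPoints(np.array(p,float).reshape(-1,1,2),K,D).reshape(-1,2)
def plane(c,p,z):
    u=und(c,p);T=c["T"];d=np.c_[u,np.ones(len(u))]@T[:3,:3].T;o=T[:3,3]
    return o+d*((z-o[2])/d[:,2])[:,None]
def proj(c,P):
    Ti=np.linalg.inv(c["T"]);P=np.array(P,float).reshape(-1,3)
    return cv2.projectPoints(P,cv2.Rodrigues(Ti[:3,:3])[0],Ti[:3,3],c["intrinsics"],np.array([c["k1"],0,0,0,0.]))[0].reshape(-1,2)
def tri(c1,p1,c2,p2):
    A=[];b=[]
    M=np.zeros((3,3));v=np.zeros(3);L=[]
    for c,p in((c1,p1),(c2,p2)):
        u=und(c,[p])[0];d=c["T"][:3,:3]@np.r_[u,1];d/=np.linalg.norm(d);o=c["T"][:3,3]
        Q=np.eye(3)-np.outer(d,d);M+=Q;v+=Q@o;L.append((Q,o))
    x=np.linalg.solve(M,v);return x,[np.linalg.norm(Q@(x-o)) for Q,o in L]
def crop(c,x0,y0,x1,y1,s,name):
    im=cv2.resize(c["color"][y0:y1,x0:x1],None,fx=s,fy=s,interpolation=cv2.INTER_CUBIC);cv2.imwrite(name,im)
E
python3 - <<'E'
from h import *
a=capture("top");b=capture("side")
crop(a,60,50,260,250,3,"pics/t1.png");crop(a,330,140,430,270,4.5,"pics/t2.png")
crop(b,20,200,270,420,2.7,"pics/s1.png");crop(b,290,140,390,260,4.5,"pics/s2.png")
E
```

```text
(no output)
```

View pics/t1.png

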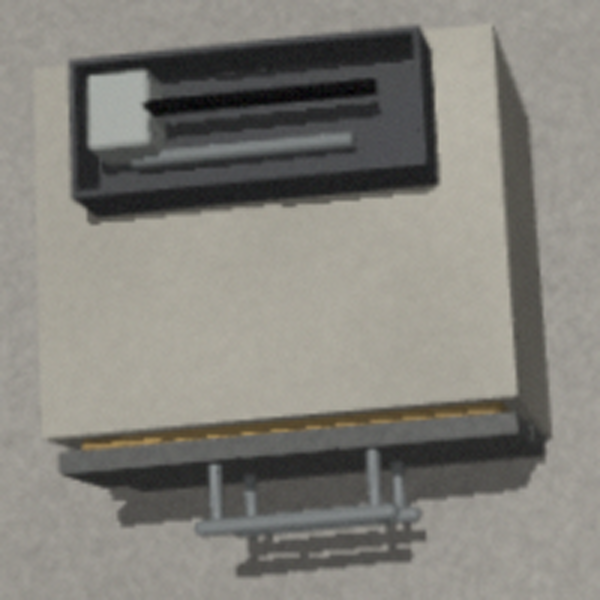

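View pics/t2.png

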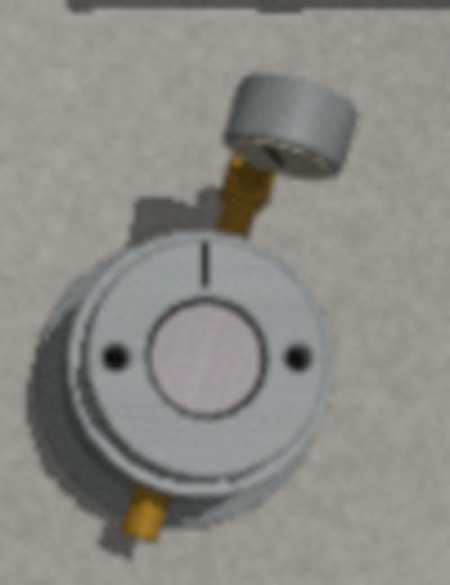

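View pics/s1.png

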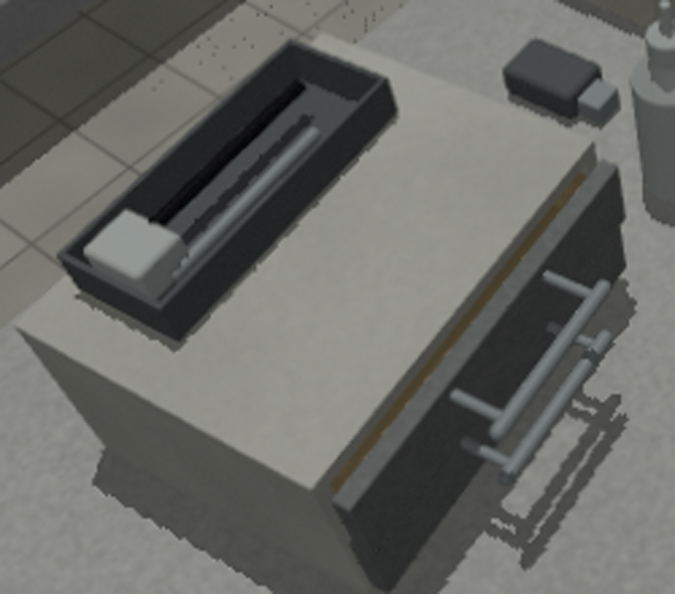

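View pics/s2.png

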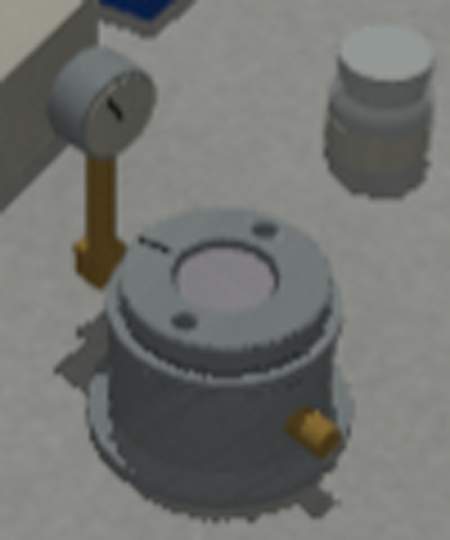

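Run:
```python
from h import *
np.set_printoptions(precision=4,suppress=True)
a=capture("top");b=capture("side")
t=lambda x,y,s,x0,y0:((x+.5)/s+x0-.5,(y+.5)/s+y0-.5)
A=lambda x,y:t(x,y,3,60,50); S=lambda x,y:t(x,y,2.7,20,200)
print("handle plane .124",plane(a,[A(200,528),A(418,514)],.124),plane(b,[S(495,430),S(605,288)],.124))
print("tri",tri(a,A(200,528),b,S(495,430)),tri(a,A(418,514),b,S(605,288)))
print("top corners .15",plane(a,[A(46,440),A(516,392),A(494,26),A(36,66)],.15))
print("side: ",plane(b,[S(315,490),S(596,147),S(18,328)],.15))
R=lambda x,y:t(x,y,4.5,330,140);Q=lambda x,y:t(x,y,4.5,290,140)
print("holes",plane(a,[R(116,357),R(298,357),R(206,240),R(205,286)],.099),"\n",plane(b,[Q(184,321),Q(264,230),Q(140,238),Q(168,250)],.099))
print(plane(a,[R(207,357)],.095),plane(b,[Q(226,278)],.095))
print("dial front/back at .150",plane(a,[R(240,100),R(345,125),R(238,155),R(335,175)],.150))
# gauge stem base
```

```text
handle plane .124 [[0.5527 0.2837 0.124 ]
 [0.5654 0.1443 0.124 ]] [[0.5536 0.2851 0.124 ]
 [0.564  0.1658 0.124 ]]
tri (array([0.5534, 0.2845, 0.123 ]), [np.float64(0.0007489351722320315), np.float64(0.0007489351722320211)]) (array([0.5721, 0.1524, 0.1009]), [np.float64(0.004522453198299846), np.float64(0.004522453198299967)])
top corners .15 [[0.6026 0.375  0.15  ]
 [0.6401 0.0809 0.15  ]
 [0.8796 0.1071 0.15  ]
 [0.8481 0.4048 0.15  ]]
side:  [[0.5994 0.3801 0.15  ]
 [0.6305 0.0887 0.15  ]
 [0.8395 0.4094 0.15  ]]
holes [[ 0.581  -0.1559  0.099 ]
 [ 0.5834 -0.2358  0.099 ]
 [ 0.634  -0.1946  0.099 ]
 [ 0.6136 -0.1945  0.099 ]] 
 [[ 0.5795 -0.1507  0.099 ]
 [ 0.5812 -0.2301  0.099 ]
 [ 0.6303 -0.1903  0.099 ]
 [ 0.6137 -0.1904  0.099 ]]
[[ 0.5827 -0.1963  0.095 ]] [[ 0.5807 -0.1924  0.095 ]]
dial front/back at .150 [[ 0.684  -0.2008  0.15  ]
 [ 0.6748 -0.2451  0.15  ]
 [ 0.6605 -0.2002  0.15  ]
 [ 0.6534 -0.2409  0.15  ]]
```

The holes and ring size agree with the given dimensions: 80 mm between the holes, and a handle bar 119.5 mm long at z = 0.124. The unit's yaw is about 0.113 and its handle is at (0.559, 0.225, 0.124). The ring yaw is about 0.025 and the housing yaw about -0.29, so q is about 0.29. Next I'll make a planner that prints rows.

```bash
cat > plan.py <<'E'
import sys,json
from h import *
from scipy.spatial.transform import Rotation as Ro
def plan(pos,yaw,op,smax=40,rmax=.12,cur=None):
    if cur is None:
        s=state();p=s["position"].copy();R=Ro.from_euler("xyz",s["eef_rot"])
    else: p,R=cur
    Rt=Ro.from_euler("xyz",[np.pi,0,yaw])
    rv=(R.inv()*Rt).as_rotvec();d=np.array(pos)-p
    n=max(1,int(np.ceil(max(np.linalg.norm(d)*1000/smax,np.linalg.norm(rv)/rmax))))
    p0=p.copy();rows=[]
    for i in range(1,n+1):
        tp=p0+d*i/n
        sh=np.round(R.inv().apply(tp-p)*1000,1)
        want=(R.inv()*(Ro.from_rotvec(rv*0)*1)) if 0 else None
        rr=(R.inv()*Rt).as_rotvec()/(n-i+1);rr=np.round(rr,3)
        rows.append([op]+sh.tolist()+rr.tolist())
        p=p+R.apply(sh/1000);R=R*Ro.from_rotvec(rr)
    for r in rows:print(json.dumps([float(x)+0. for x in r]).replace(".0,",",").replace(".0]","]"),end=",\n")
    print("final",p.round(4),R.as_euler("xyz").round(4),n)
    return p,R
E
python3 - <<'E'
from plan import *
plan([.559,.225,.25],1.684,.4)
E
```

```text
[0.4, 28.7, -26.2, 0.3, 0, 0, -0.064],
[0.4, 30.3, -24.4, 0.3, 0, 0, -0.064],
[0.4, 31.7, -22.3, 0.3, 0, 0, -0.064],
[0.4, 33.2, -20.3, 0.3, 0, 0, -0.064],
[0.4, 34.4, -18.1, 0.3, 0, 0, -0.064],
[0.4, 35.4, -15.9, 0.3, 0, 0, -0.064],
[0.4, 36.4, -13.6, 0.3, 0, 0, -0.064],
[0.4, 37.2, -11.2, 0.3, 0, 0, -0.064],
[0.4, 37.8, -8.8, 0.3, 0, 0, -0.064],
[0.4, 38.4, -6.4, 0.3, 0, 0, -0.064],
[0.4, 38.6, -3.9, 0.3, 0, 0, -0.064],
[0.4, 38.9, -1.4, 0.3, 0, 0, -0.064],
[0.4, 38.8, 1, 0.3, 0, 0, -0.064],
[0.4, 38.7, 3.6, 0.3, 0, 0, -0.064],
[0.4, 38.4, 5.9, 0.3, 0, 0, -0.064],
[0.4, 37.9, 8.5, 0.3, 0, 0, -0.064],
[0.4, 37.3, 10.8, 0.3, 0, 0, -0.064],
[0.4, 36.5, 13.3, 0.3, 0, 0, -0.064],
[0.4, 35.7, 15.5, 0.3, 0, 0, -0.064],
[0.4, 34.5, 17.8, 0.3, 0, 0, -0.064],
[0.4, 33.4, 19.9, 0.3, 0, 0, -0.064],
final [0.559 0.225 0.25 ] [-3.1415e+00 -5.0000e-04  1.6838e+00] 21
```

move_arm(
  steps=[
    [0.4, 29, -26, 0, 0, 0, -0.064],
    [0.4, 30, -24, 0, 0, 0, -0.064],
    [0.4, 32, -22, 0, 0, 0, -0.064],
    [0.4, 33, -20, 0, 0, 0, -0.064],
    [0.4, 34, -18, 0, 0, 0, -0.064],
    [0.4, 35, -16, 0, 0, 0, -0.064],
    [0.4, 36, -14, 0, 0, 0, -0.064],
    [0.4, 37, -11, 0, 0, 0, -0.064],
    [0.4, 38, -9, 0, 0, 0, -0.064],
    [0.4, 38, -6, 0, 0, 0, -0.064],
  ],
)

```text
t: 1.13
position: [0.3577, -0.1524, 0.2565]
eef_rot: [3.141, -0.0, 0.983]
force: [0.5, -0.7, -1.2]
width: 0.0344
```

move_arm(
  steps=[
    [0.4, 39, -4, 0, 0, 0, -0.064],
    [0.4, 39, -1, 0, 0, 0, -0.064],
    [0.4, 39, 1, 0, 0, 0, -0.064],
    [0.4, 39, 4, 0, 0, 0, -0.064],
    [0.4, 38, 6, 0, 0, 0, -0.064],
    [0.4, 38, 8, 0, 0, 0, -0.064],
    [0.4, 37, 11, 0, 0, 0, -0.064],
    [0.4, 36, 13, 0, 0, 0, -0.064],
    [0.4, 36, 15, 0, 0, 0, -0.064],
    [0.4, 34, 18, 0, 0, 0, -0.064],
  ],
)

```text
t: 1.97
position: [0.5408, 0.1901, 0.2561]
eef_rot: [3.142, 0.0, 1.623]
force: [-0.2, -1.3, 0.9]
width: 0.0341
```

move_arm(
  steps=[
    [0.4, 33, 20, 0, 0, 0, -0.064],
    [0.4, 0, 0, 0, 0, 0, 0],
    [0.4, 0, 0, 0, 0, 0, 0],
  ],
)

```text
t: 2.22
position: [0.5588, 0.2234, 0.2543]
eef_rot: [-3.139, 0.001, 1.686]
force: [0.6, -0.3, 0.1]
width: 0.034
```

Run:
```python
from plan import *
s=state();print(s["t"],s["position"],s["eef_rot"],s["q"],s["width"])
for n in("top","side"):
    c=capture(n);cv2.imwrite(f"pics/{n}1.png",c["color"])
    if n=="top":
        crop(c,60,100,260,260,3.5,"pics/t1b.png")
    else: crop(c,120,180,320,400,2.7,"pics/s1b.png")
    # expected
    print(n,proj(c,[s["position"],s["position"]-[0,0,.025]]))
plan([.559,.225,.130],1.684,.4)
```

```text
2.2167 [0.55875731 0.22338278 0.25432204] [-3.13858643e+00  8.13511514e-04  1.68608085e+00] [ 3.19041977e-01  2.73306924e-01  1.15860382e+00 -1.90284291e-04
  1.71279056e+00  2.03732037e-01] 0.03396338776522303
top [[131.19584137 213.72535507]
 [136.95451138 215.82007013]]
side [[213.62493322 283.21465423]
 [216.02061765 293.27016927]]
[0.4, 0.9, 0.2, 31.6, 0, 0, 0],
[0.4, 0.9, 0.2, 31.5, 0, 0, 0],
[0.4, 0.8, 0.2, 31.6, 0, 0, 0],
[0.4, 0.9, 0.3, 31.6, 0, 0, -0.001],
final [0.559 0.225 0.13 ] [-3.1414e+00  5.0000e-04  1.6841e+00] 4
```

View pics/t1b.png

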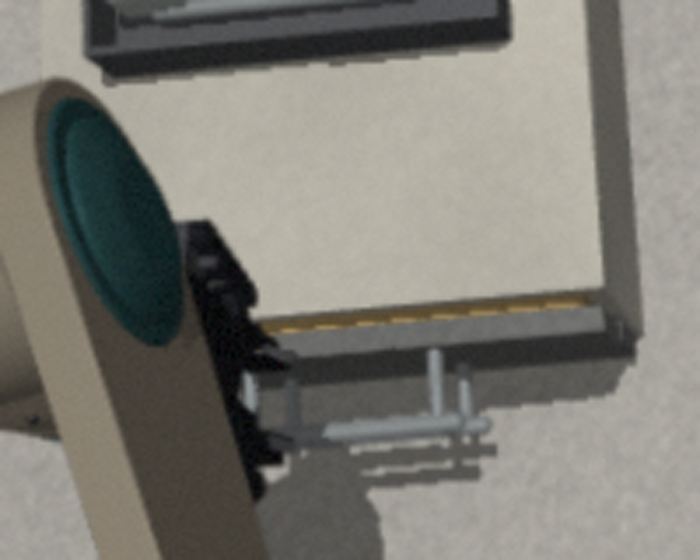

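View pics/s1b.png

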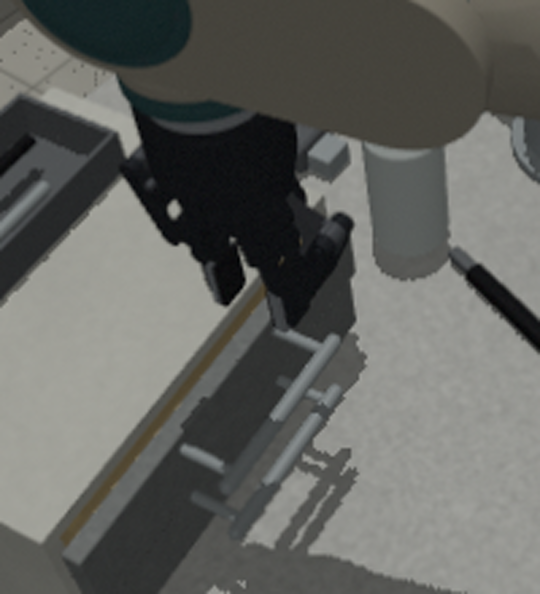

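The top view is partly hidden by the arm. The fingers straddle the bar line, with fingertips at about (139,215) top and (213,295) side, against predictions of (137,216) and (216,293). I'll descend and close.

move_arm(
  steps=[
    [0.4, 1, 0, 30, 0, 0, 0],
    [0.4, 1, 0, 30, 0, 0, 0],
    [0.4, 0, 0, 22, 0, 0, 0],
    [0.4, 0, 0, 22, 0, 0, 0],
    [0.4, 0, 0, 20, 0, 0, 0],
    [0.4, 0, 0, 0, 0, 0, 0],
  ],
)

```text
t: 2.82
position: [0.5564, 0.2219, 0.1284]
eef_rot: [-3.135, 0.002, 1.682]
force: [-0.8, 0.1, -1.3]
width: 0.034
```

Run:
```python
from plan import *
s=state();print(s["t"],s["position"],s["force"])
c=capture("side");crop(c,120,180,320,400,2.7,"pics/s2b.png")
```

```text
2.8167 [0.55640771 0.22188159 0.12843533] [-0.84192433  0.066745   -1.29424751]
```

View pics/s2b.png

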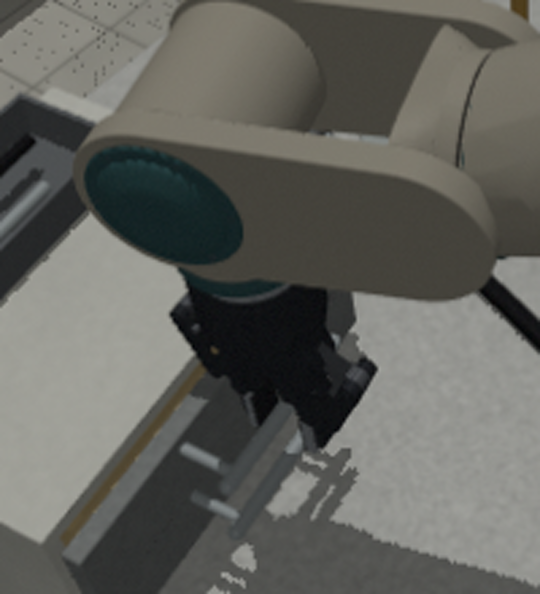

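The fingers straddle the bar near crop (280,430), one in the gap and one in front, with no contact force. Now closing.

move_arm(
  steps=[
    [0, 0, 0, 0, 0, 0, 0],
    [0, 0, 0, 0, 0, 0, 0],
    [0, 0, 0, 0, 0, 0, 0],
    [0, 0, 0, 0, 0, 0, 0],
    [0, 0, 0, 0, 0, 0, 0],
  ],
)

```text
t: 3.28
position: [0.5596, 0.2237, 0.1351]
eef_rot: [3.137, 0.0, 1.683]
force: [-0.4, -2.1, 7.1]
width: 0.0088
```

move_arm(
  steps=[
    [0, 0, -5, 0, 0, 0, 0],
    [0, 0, -10, 0, 0, 0, 0],
    [0, 0, -10, 0, 0, 0, 0],
    [0, 0, -10, 0, 0, 0, 0],
  ],
)

```text
t: 3.62
position: [0.525, 0.2197, 0.1351]
eef_rot: [3.136, 0.0, 1.683]
force: [2.2, -2.6, 6.7]
width: 0.0088
```

Run:
```python
from plan import *
s=state();print(s["t"],s["position"],s["force"])
c=capture("side");crop(c,120,180,320,400,2.7,"pics/s3b.png")
```

```text
3.6167 [0.52495408 0.2197059  0.13508827] [ 2.18185843 -2.64058952  6.66262759]
```

View pics/s3b.png

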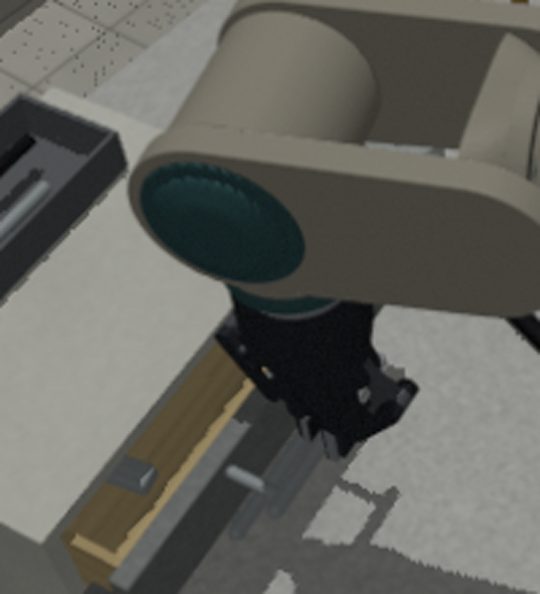

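The drawer is moving, and a grey end of the spanner shows at crop (130,473). I'll keep pulling.

move_arm(
  steps=[
    [0, 0, -15, 0, 0, 0, 0],
    [0, 0, -17, 0, 0, 0, 0],
    [0, 0, -18, 0, 0, 0, 0],
    [0, 0, -18, 0, 0, 0, 0],
    [0, 0, -18, 0, 0, 0, 0],
    [0, 0, -18, 0, 0, 0, 0],
    [0, 0, -16, 0, 0, 0, 0],
    [0, 0, 0, 0, 0, 0, 0],
  ],
)

```text
t: 4.33
position: [0.404, 0.2057, 0.135]
eef_rot: [3.138, 0.001, 1.684]
force: [-0.8, -5.9, 7.2]
width: 0.009
```

move_arm(
  steps=[
    [0.4, 0, 0, 0, 0, 0, 0],
    [0.4, 0, 0, 0, 0, 0, 0],
    [0.4, 0, 0, 0, 0, 0, 0],
  ],
)

```text
t: 4.58
position: [0.4047, 0.2066, 0.1327]
eef_rot: [3.141, -0.0, 1.684]
force: [0.0, 0.2, 0.0]
width: 0.0341
```

move_arm(
  steps=[
    [0.4, 0, 0, -30, 0, 0, 0],
    [0.4, 0, 0, -40, 0, 0, 0],
    [0.4, 0, 0, -40, 0, 0, 0],
    [0.4, -40, 0, -10, 0, 0, 0],
    [0.4, -40, 0, 0, 0, 0, 0],
    [0.4, -40, 0, 0, 0, 0, 0],
    [0.4, -40, 0, 0, 0, 0, 0],
    [0.4, -40, 0, 0, 0, 0, 0],
  ],
)

```text
t: 5.25
position: [0.427, 0.0061, 0.2524]
eef_rot: [3.141, -0.0, 1.684]
force: [1.3, -0.1, 0.6]
width: 0.0338
```

Run:
```python
from plan import *
s=state();print(s["t"],s["position"],s["force"])
for n in("top","side"):
    c=capture(n);cv2.imwrite(f"pics/{n}4.png",c["color"])
```

```text
5.25 [0.42701608 0.00605463 0.25244894] [ 1.25702185 -0.14887762  0.56213568]
```

View pics/top4.png

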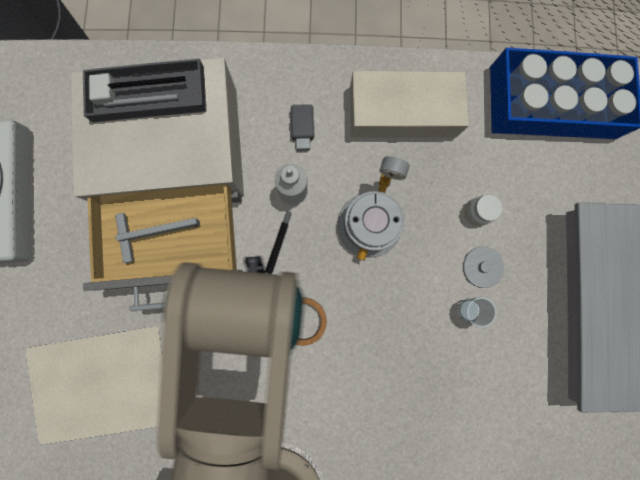

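View pics/side4.png

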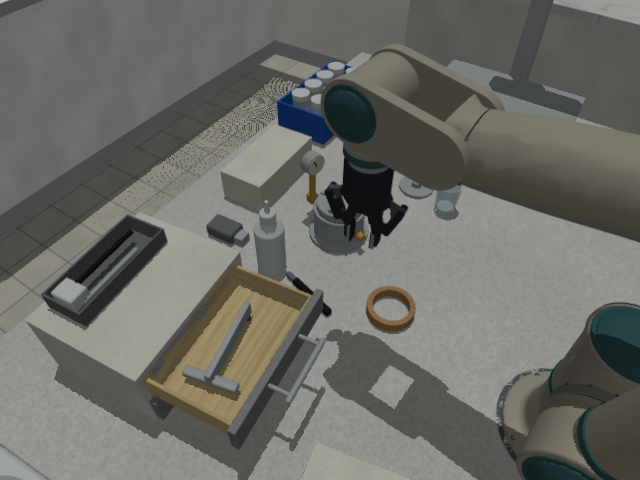

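The drawer is open. The spanner lies with its crossbar at (124,238) and its handle towards (198,223) in the top view; in the side view they are at (210,380) and (248,308). Zooming in to measure.

Run:
```python
from plan import *
a=cv2.imread("pics/top4.png");b=cv2.imread("pics/side4.png")
crop({"color":a},90,190,240,300,5,"pics/t4z.png");crop({"color":b},150,280,330,440,4,"pics/s4z.png")
```

```text
(no output)
```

View pics/t4z.png

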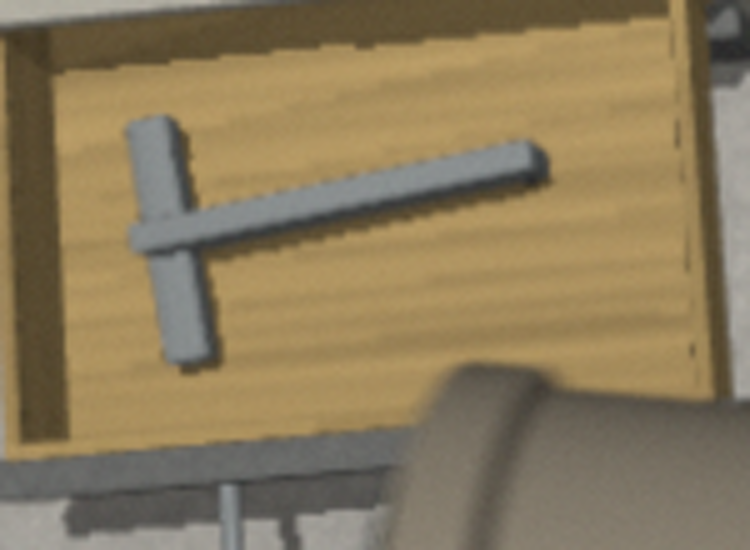

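View pics/s4z.png

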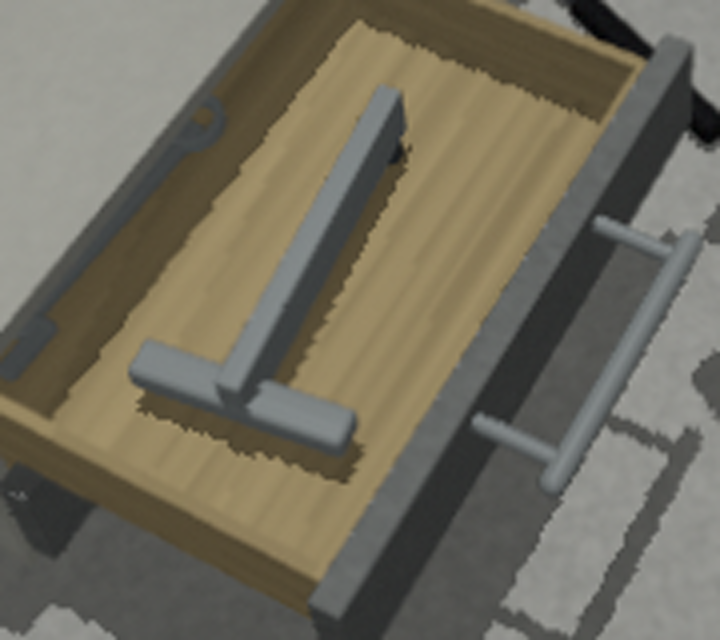

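Run:
```python
from plan import *
np.set_printoptions(precision=4,suppress=True)
a=capture("top");b=capture("side")
t=lambda x,y,s,x0,y0:((x+.5)/s+x0-.5,(y+.5)/s+y0-.5)
A=lambda x,y:t(x,y,5,90,190); S=lambda x,y:t(x,y,4,150,280)
f=tri(a,A(533,157),b,S(391,91));n=tri(a,A(133,240),b,S(231,389));print("far",f,"near",n,np.linalg.norm(f[0]-n[0]))
# crossbar ends (top face end mids)
print("cb",tri(a,A(152,119),b,S(150,347)),tri(a,A(188,362),b,S(348,425)))
# floor corners: back-left inner floor, back right
print("floor corner",tri(a,A(680,20),b,S(360,22)),tri(a,A(52,75),b,S(50,415)))
print("handle",tri(a,A(230,487),b,S(476,420)))
for z in(.10,.11,.12,.125,.13): print(z,plane(a,[A(533,157),A(133,240)],z).ravel(),plane(b,[S(391,91),S(231,389)],z).ravel())
```

```text
far (array([0.5668, 0.1517, 0.1175]), [np.float64(0.0008496830030929444), np.float64(0.0008496830030929915)]) near (array([0.5293, 0.304 , 0.1185]), [np.float64(0.0004295264197832887), np.float64(0.0004295264197833153)]) 0.15678251982827765
cb (array([0.5772, 0.3046, 0.1057]), [np.float64(0.0013193263353336105), np.float64(0.0013193263353335435)]) (array([0.4845, 0.2854, 0.1056]), [np.float64(0.0007380727576473412), np.float64(0.00073807275764736)])
floor corner (array([0.6288, 0.1055, 0.0752]), [np.float64(0.00037327148020374585), np.float64(0.0003732714802038835)]) (array([0.5942, 0.3488, 0.099 ]), [np.float64(0.001844699163233842), np.float64(0.0018446991632338873)])
handle (array([0.4375, 0.2605, 0.1202]), [np.float64(0.0008746982702498974), np.float64(0.0008746982702499939)])
0.1 [0.5681 0.1557 0.1    0.5311 0.3122 0.1   ] [0.577  0.1429 0.1    0.5379 0.2981 0.1   ]
0.11 [0.5669 0.1532 0.11   0.5303 0.3079 0.11  ] [0.5716 0.1481 0.11   0.533  0.3012 0.11  ]
0.12 [0.5657 0.1507 0.12   0.5296 0.3036 0.12  ] [0.5663 0.1533 0.12   0.5281 0.3043 0.12  ]
0.125 [0.5651 0.1494 0.125  0.5292 0.3014 0.125 ] [0.5636 0.1559 0.125  0.5257 0.3058 0.125 ]
0.13 [0.5645 0.1481 0.13   0.5288 0.2992 0.13  ] [0.5609 0.1585 0.13   0.5233 0.3074 0.13  ]
```

Triangulation agrees with the sizes given:
- The handle top is at z = 0.118, and near-to-far length is 157 mm.
- The crossbar top is at 0.1055.

The spanner origin is therefore at about (0.5315, 0.2965), with yaw about -1.335. The grip point is (0.5467, 0.233), tool yaw 1.807, TCP z 0.118.

Run:
```python
from plan import *
c=plan([.5467,.2333,.2],1.807,.5)
plan([.5467,.2333,.119],1.807,.5,smax=28,cur=c)
```

```text
[0.5, 30.3, 20.5, 7.5, 0, 0, -0.018],
[0.5, 29.8, 21.1, 7.4, 0, 0, -0.018],
[0.5, 29.5, 21.6, 7.5, 0, 0, -0.018],
[0.5, 29.1, 22.1, 7.4, 0, 0, -0.018],
[0.5, 28.7, 22.7, 7.5, 0, 0, -0.018],
[0.5, 28.3, 23.2, 7.5, 0, 0, -0.018],
[0.5, 27.9, 23.6, 7.4, 0, -0.001, -0.018],
final [0.5467 0.2333 0.2   ] [-3.1414e+00  4.0000e-04  1.8071e+00] 7
[0.5, 0, 0, 27, 0, 0, 0],
[0.5, 0, 0, 27, 0, 0, 0],
[0.5, 0, 0.1, 27, 0, 0, 0],
final [0.5467 0.2333 0.119 ] [-3.1414e+00  4.0000e-04  1.8071e+00] 3
```

move_arm(
  steps=[
    [0.5, 30, 21, 7, 0, 0, -0.018],
    [0.5, 30, 21, 8, 0, 0, -0.018],
    [0.5, 29, 22, 7, 0, 0, -0.018],
    [0.5, 29, 22, 8, 0, 0, -0.018],
    [0.5, 29, 22, 7, 0, 0, -0.018],
    [0.5, 28, 23, 8, 0, 0, -0.018],
    [0.5, 28, 24, 7, 0, 0, -0.018],
    [0.5, 0, 0, 0, 0, 0, 0],
    [0.5, 0, 0, 0, 0, 0, 0],
  ],
)

```text
t: 6.2
position: [0.5452, 0.2369, 0.1979]
eef_rot: [-3.138, 0.0, 1.815]
force: [0.4, -0.4, -0.0]
width: 0.0429
```

Run:
```python
from plan import *
s=state();print(s["t"],s["position"],s["eef_rot"],s["width"])
c=capture("side");crop(c,130,220,330,420,3,"pics/s5.png")
c=capture("top");crop(c,60,150,260,330,3.3,"pics/t5.png")
plan([.5467,.2333,.119],1.807,.5,smax=28)
```

```text
6.2 [0.54518209 0.23691795 0.19786842] [-3.13756781e+00  1.63881546e-04  1.81461185e+00] 0.04292370465307126
[0.5, -0.5, 0.2, 27.1, 0, 0, 0.001],
[0.5, -0.6, 0.3, 27.1, 0, 0, 0.002],
[0.5, -0.5, 0.2, 27.1, 0, 0, 0.001],
final [0.5467 0.2333 0.119 ] [-3.1414e+00  1.0000e-04  1.8075e+00] 3
```

View pics/s5.png

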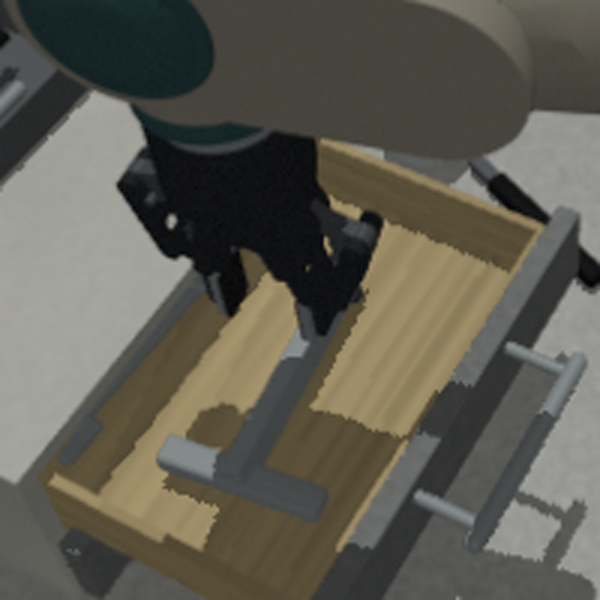

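View pics/t5.png

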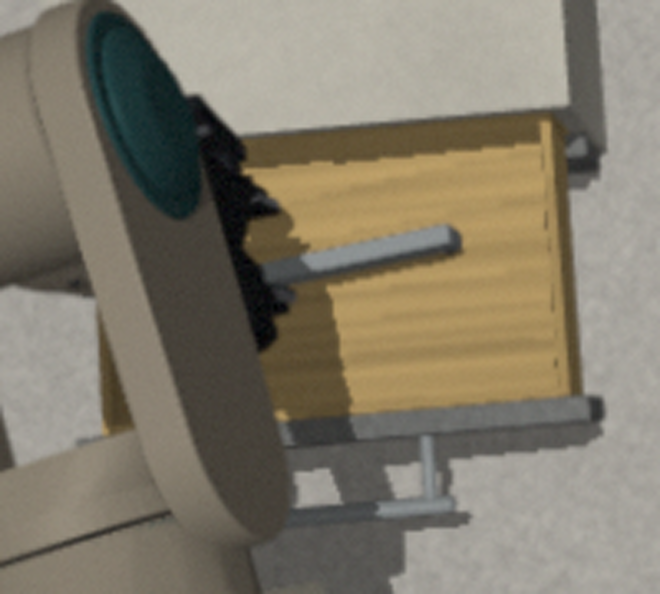

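The fingers (side crop 230,305 and 312,330) straddle the handle line. I'll descend to the grip height and close.

move_arm(
  steps=[
    [0.5, -1, 0, 27, 0, 0, 0.002],
    [0.5, 0, 0, 27, 0, 0, 0.002],
    [0.5, -1, 0, 25, 0, 0, 0],
    [0.5, 0, 0, 0, 0, 0, 0],
    [0.5, 0, 0, 0, 0, 0, 0],
  ],
)

```text
t: 6.72
position: [0.5461, 0.2312, 0.1216]
eef_rot: [-3.14, 0.0, 1.805]
force: [0.2, -0.2, 0.6]
width: 0.043
```

move_arm(
  steps=[
    [0, 0, 0, 0, 0, 0, 0],
    [0, 0, 0, 0, 0, 0, 0],
    [0, 0, 0, 0, 0, 0, 0],
    [0, 0, 0, 0, 0, 0, 0],
    [0, 0, 0, 0, 0, 0, 0],
    [0, 0, 0, 0, 0, 0, 0],
  ],
)

```text
t: 7.22
position: [0.5477, 0.2321, 0.1241]
eef_rot: [3.137, -0.0, 1.806]
force: [-1.1, -1.8, 7.8]
width: 0.0111
```

The grip came out about 6 mm too high on the handle. I'll reopen, lower and close again.

move_arm(
  steps=[
    [0.4, 0, 0, 0, 0, 0, 0],
    [0.4, 0, 0, 0, 0, 0, 0],
    [0.4, 0, 0, 8, 0, 0, 0],
    [0.4, 0, 0, 0, 0, 0, 0],
    [0, 0, 0, 0, 0, 0, 0],
    [0, 0, 0, 0, 0, 0, 0],
    [0, 0, 0, 0, 0, 0, 0],
    [0, 0, 0, 0, 0, 0, 0],
    [0, 0, 0, 0, 0, 0, 0],
  ],
)

```text
t: 7.97
position: [0.5465, 0.2318, 0.1129]
eef_rot: [-3.141, 0.0, 1.806]
force: [-0.2, -0.2, -2.7]
width: 0.0111
```

move_arm(
  steps=[
    [0, 0, 0, -8, 0, 0, 0],
    [0, 0, 0, -15, 0, 0, 0],
    [0, 0, 0, -25, 0, 0, 0],
    [0, 0, 0, -30, 0, 0, 0],
    [0, 0, 0, -35, 0, 0, 0],
    [0, 0, 0, -35, 0, 0, 0],
    [0, 0, 0, -25, 0, 0, 0],
    [0, 0, 0, 0, 0, 0, 0],
  ],
)

```text
t: 8.63
position: [0.5478, 0.2323, 0.2943]
eef_rot: [3.13, -0.001, 1.806]
force: [0.9, 0.2, -1.6]
width: 0.0113
```

Run:
```python
from plan import *
s=state();print(s["t"],s["position"],s["eef_rot"],s["width"],s["force"],s["wrist_torque"])
c=capture("side");crop(c,80,120,330,420,2,"pics/s6.png")
c=capture("top");crop(c,60,130,260,330,3,"pics/t6.png")
```

```text
8.6333 [0.54784872 0.23225145 0.2942511 ] [ 3.12982104e+00 -1.05201168e-03  1.80584628e+00] 0.011307751355801575 [ 0.94243129  0.24424084 -1.62745445] [-0.02496616 -0.06222974 -0.01529933]
```

View pics/s6.png

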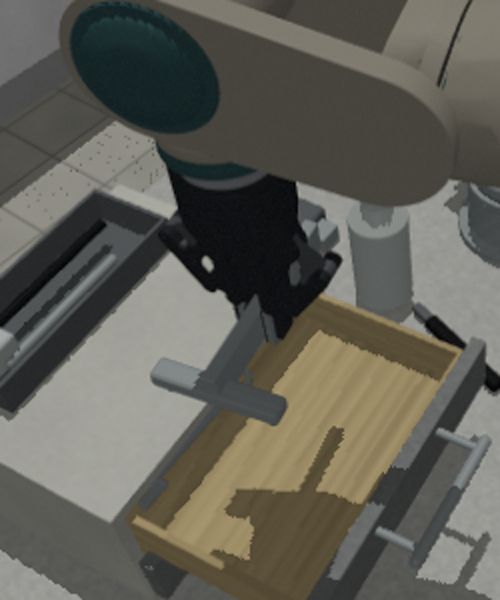

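View pics/t6.png

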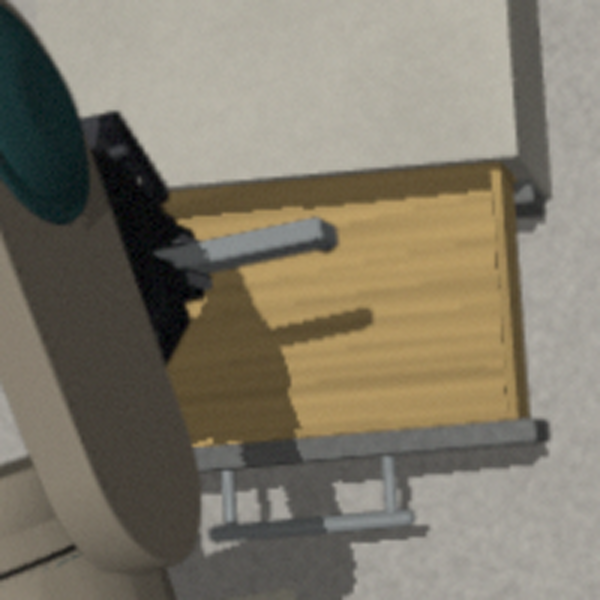

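The spanner is held level in the jaws (side crop: crossbar 155–285, ~390; handle up into the jaws). I'll carry it at height to above the ring.

Run:
```python
from plan import *
plan([.5145,-.1947,.29],.025,0,rmax=.1)
```

```text
[0, -22.6, -7.3, -0.2, 0, 0, 0.099],
[0, -23.3, -4.9, -0.2, 0, 0, 0.099],
[0, -23.6, -2.7, -0.2, 0, 0, 0.099],
[0, -23.7, -0.3, -0.1, 0, 0, 0.099],
[0, -23.7, 2, -0.2, 0, 0, 0.099],
[0, -23.4, 4.4, -0.2, 0, 0, 0.099],
[0, -22.8, 6.6, -0.2, 0, 0, 0.099],
[0, -22, 8.9, -0.2, 0, 0, 0.099],
[0, -21.1, 11, -0.2, 0, 0, 0.099],
[0, -19.9, 13, -0.1, 0, 0, 0.099],
[0, -18.5, 15, -0.2, 0, 0, 0.099],
[0, -16.9, 16.7, -0.2, 0, 0, 0.099],
[0, -15.2, 18.2, -0.2, 0, 0, 0.099],
[0, -13.3, 19.7, -0.2, 0, 0, 0.099],
[0, -11.3, 20.9, -0.2, 0, 0, 0.099],
[0, -9.1, 21.9, -0.2, 0, -0.001, 0.099],
[0, -7, 22.8, -0.1, 0, 0, 0.098],
[0, -4.7, 23.3, -0.2, 0, -0.001, 0.099],
final [ 0.5145 -0.1947  0.29  ] [-3.1416e+00  5.0000e-04  2.4800e-02] 18
```

move_arm(
  steps=[
    [0, -22, -7, 0, 0, 0, 0.099],
    [0, -23, -5, 0, 0, 0, 0.099],
    [0, -24, -3, 0, 0, 0, 0.099],
    [0, -24, 0, 0, 0, 0, 0.099],
    [0, -24, 2, 0, 0, 0, 0.099],
    [0, -23, 4, 0, 0, 0, 0.099],
    [0, -23, 7, 0, 0, 0, 0.099],
    [0, -22, 9, 0, 0, 0, 0.099],
    [0, -21, 11, 0, 0, 0, 0.099],
    [0, -20, 13, 0, 0, 0, 0.099],
  ],
)

```text
t: 9.57
position: [0.5277, -0.0062, 0.2833]
eef_rot: [-3.138, 0.003, 0.811]
force: [0.5, -0.1, -4.3]
width: 0.0115
```

move_arm(
  steps=[
    [0, -18, 15, 0, 0, 0, 0.099],
    [0, -17, 17, 0, 0, 0, 0.099],
    [0, -15, 18, 0, 0, 0, 0.099],
    [0, -13, 20, 0, 0, 0, 0.099],
    [0, -11, 21, 0, 0, 0, 0.099],
    [0, -9, 22, 0, 0, 0, 0.099],
    [0, -7, 23, 0, 0, 0, 0.099],
    [0, -5, 23, 0, 0, 0, 0.099],
    [0, 0, 0, 0, 0, 0, 0],
    [0, 0, 0, 0, 0, 0, 0],
  ],
)

```text
t: 10.4
position: [0.5147, -0.1951, 0.2834]
eef_rot: [-3.139, 0.004, 0.023]
force: [-0.5, -0.1, -3.3]
width: 0.0114
```

Run:
```python
from plan import *
s=state();print(s["t"],s["position"],s["eef_rot"],s["width"],s["force"],s["q"])
plan([.5145,-.1947,.165],.025,0,smax=20)
```

```text
10.4 [ 0.51466368 -0.19506289  0.28339556] [-3.13931572  0.00447606  0.02257265] 0.01135247172045327 [-0.47723484 -0.08188931 -3.33302039] [-4.29419189e-01  1.22879676e-01  1.27225769e+00  9.48794688e-05
  1.75147632e+00  1.11882639e+00]
[0, 0.1, 0, 19.7, 0, 0.001, 0],
[0, 0, 0, 19.8, 0, 0.001, 0],
[0, 0, 0, 19.7, -0.001, 0.001, -0.001],
[0, 0, -0.1, 19.7, 0, 0, 0],
[0, 0, 0, 19.8, -0.001, 0.001, -0.001],
[0, 0, -0.1, 19.7, 0, 0, 0],
final [ 0.5145 -0.1947  0.165 ] [-3.1413e+00  5.0000e-04  2.4600e-02] 6
```

move_arm(
  steps=[
    [0, 0, 0, 20, 0, 0.004, 0],
    [0, 0, 0, 20, 0, 0, 0],
    [0, 0, 0, 20, 0, 0, 0],
    [0, 0, 0, 20, 0, 0, 0],
    [0, 0, 0, 20, 0, 0, 0],
    [0, 0, 0, 15, 0, 0, 0],
    [0, 0, 0, 0, 0, 0, 0],
    [0, 0, 0, 0, 0, 0, 0],
  ],
)

```text
t: 11.07
position: [0.5153, -0.1933, 0.1698]
eef_rot: [-3.14, -0.001, 0.026]
force: [0.0, 0.1, -2.9]
width: 0.0109
```

Run:
```python
from plan import *
s=state();print(s["t"],s["position"],s["eef_rot"],s["width"],s["force"])
c=capture("side");crop(c,270,130,400,270,4.2,"pics/s7.png");cv2.imwrite("pics/side7.png",c["color"])
c=capture("top");crop(c,320,140,430,270,4.5,"pics/t7.png");cv2.imwrite("pics/top7.png",c["color"])
```

```text
11.0667 [ 0.51529551 -0.19326201  0.16984346] [-3.13990632e+00 -8.82984108e-04  2.56910844e-02] 0.010922868139290443 [ 0.02131589  0.12656061 -2.86301701]
```

View pics/s7.png

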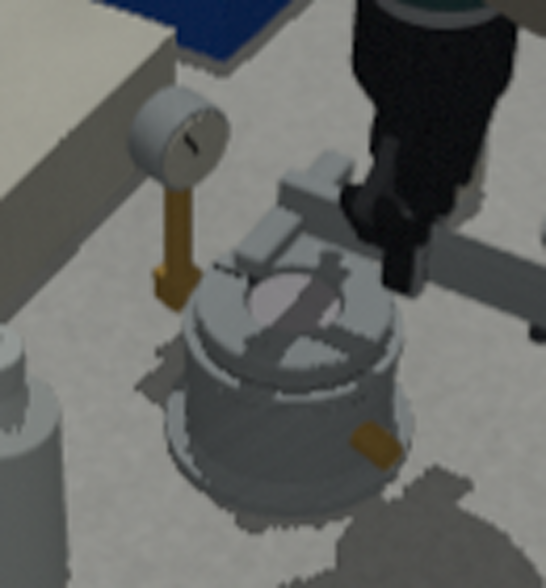

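View pics/t7.png

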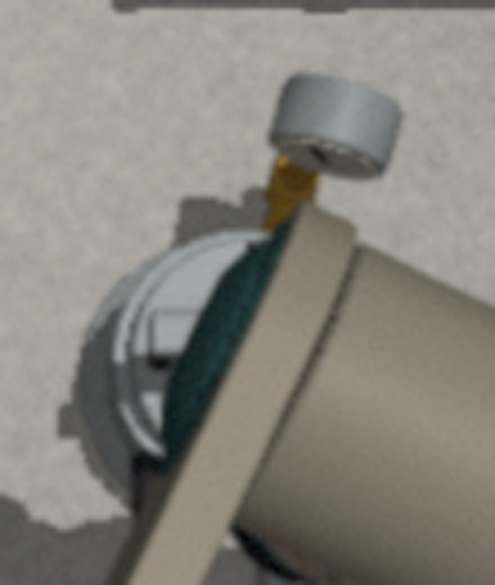

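Run:
```python
from plan import *
a=cv2.imread("pics/top7.png");b=cv2.imread("pics/side7.png")
crop({"color":a},340,195,380,245,12,"pics/t7z.png");crop({"color":b},315,160,375,215,12,"pics/s7z.png")
```

```text
(no output)
```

View pics/s7z.png

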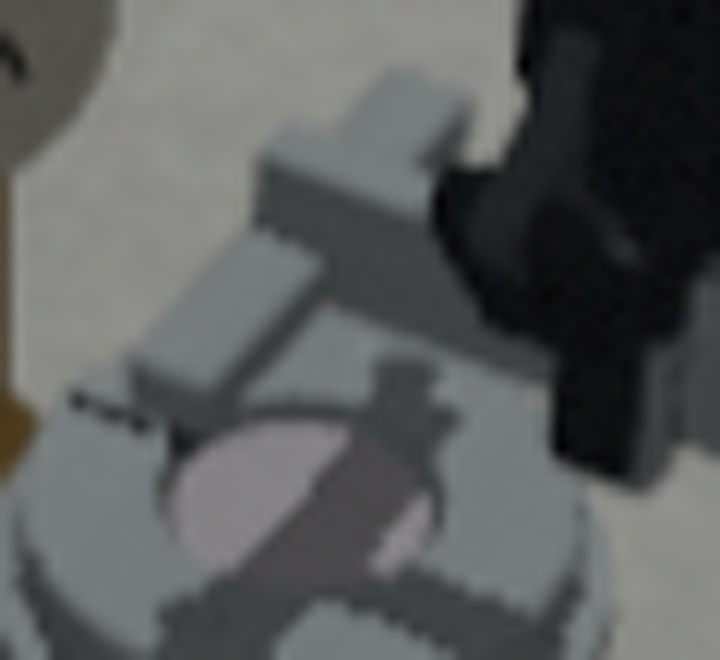

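View pics/t7z.png

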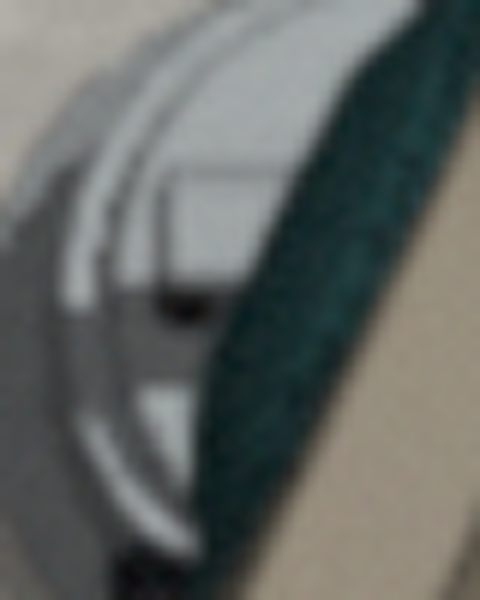

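Run:
```python
from plan import *
np.set_printoptions(precision=4,suppress=True)
a=capture("top");b=capture("side")
t=lambda x,y,s,x0,y0:((x+.5)/s+x0-.5,(y+.5)/s+y0-.5)
A=lambda x,y:t(x,y,12,340,195); S=lambda x,y:t(x,y,12,315,160)
print("near end tri",tri(a,A(170,232),b,S(174,376)))
for z in(.155,.158,.161):
  n,f=plane(b,[S(174,376),S(435,84)],z);print(z,n,f,(n+f)/2,np.linalg.norm(n-f),plane(a,[A(170,232)],z))
R=lambda x,y:t(x,y,4.5,330,140);Q=lambda x,y:t(x,y,4.5,290,140)
for r,q in(((116,357),(184,321)),((298,357),(264,230)),((205,240),(140,238))): print("hole tri",tri(a,R(*r),b,Q(*q)))
print(a["T"][:3,3],b["T"][:3,3])
# fine hole centroids from initial images
for nm,pts in(("top0",[R(116,357),R(298,357)]),("side0",[Q(184,321),Q(264,230)])):
  g=cv2.cvtColor(cv2.imread(f"pics/{nm}.png"),cv2.COLOR_BGR2GRAY).astype(float)
  for p in pts:
    x,y=int(round(p[0])),int(round(p[1]));w=g[y-5:y+6,x-5:x+6];m=np.clip(np.median(w)-25-w,0,None)
    yy,xx=np.mgrid[y-5:y+6,x-5:x+6];print(nm,p,(m*xx).sum()/m.sum(),(m*yy).sum()/m.sum(),m.sum())
```

```text
near end tri (array([ 0.5824, -0.1467,  0.1584]), [np.float64(2.7353055813794013e-05), np.float64(2.735305581363108e-05)])
0.155 [ 0.5843 -0.15    0.155 ] [ 0.5876 -0.2465  0.155 ] [ 0.586  -0.1982  0.155 ] 0.0965040451968956 [[ 0.5829 -0.147   0.155 ]]
0.158 [ 0.5826 -0.147   0.158 ] [ 0.5858 -0.2431  0.158 ] [ 0.5842 -0.1951  0.158 ] 0.09608094594150683 [[ 0.5824 -0.1467  0.158 ]]
0.161 [ 0.5808 -0.1441  0.161 ] [ 0.584  -0.2397  0.161 ] [ 0.5824 -0.1919  0.161 ] 0.09565784668611796 [[ 0.582  -0.1464  0.161 ]]
hole tri (array([ 0.5822, -0.1563,  0.0931]), [np.float64(0.0004594352927308736), np.float64(0.0004594352927308525)])
hole tri (array([ 0.5845, -0.2369,  0.0924]), [np.float64(0.00026599710715545456), np.float64(0.00026599710715541)])
hole tri (array([ 0.6344, -0.1953,  0.0936]), [np.float64(0.0007689666295316366), np.float64(0.0007689666295315477)])
[ 0.4636 -0.0675  0.9783] [0.1787 0.5275 0.8393]
top0 (355.3888888888889, 218.94444444444446) 355.2200557103064 219.02395543175487 1795.0
top0 (395.8333333333333, 218.94444444444446) 395.6331096196868 219.1510067114094 1788.0
side0 (330.5, 210.94444444444446) 328.78752436647176 213.01559454191033 513.0
side0 (348.27777777777777, 190.72222222222223) 347.0 192.7194092827004 474.0
```

Both triangulated hole heights come out at 0.093 where 0.099 is true, so the cameras share a bias here. Measured relative to the holes, the spanner needs about 2 mm towards -y and 0.5 mm towards -x. The pin tips are about 40 mm above the ring, so I'll correct and go down to about 8 mm.

move_arm(
  steps=[
    [0, -0.5, 2, 10, 0, 0, 0],
    [0, 0, 0, 10, 0, 0, 0],
    [0, 0, 0, 8, 0, 0, 0],
    [0, 0, 0, 4, 0, 0, 0],
    [0, 0, 0, 0, 0, 0, 0],
    [0, 0, 0, 0, 0, 0, 0],
  ],
)

```text
t: 11.77
position: [0.5154, -0.1964, 0.1389]
eef_rot: [-3.141, -0.003, 0.024]
force: [0.4, 0.5, -4.3]
width: 0.0114
```

Run:
```python
from plan import *
s=state();print(s["t"],s["position"],s["eef_rot"],s["width"],s["force"])
c=capture("side");crop(c,315,165,375,225,12,"pics/s8.png");cv2.imwrite("pics/side8.png",c["color"])
c=capture("top");crop(c,340,195,390,245,12,"pics/t8.png");cv2.imwrite("pics/top8.png",c["color"])
```

```text
11.7667 [ 0.51543947 -0.19638958  0.13885099] [-3.14124939 -0.00323999  0.02378837] 0.011387473094974787 [ 0.39344824  0.53270036 -4.30427242]
```

View pics/s8.png

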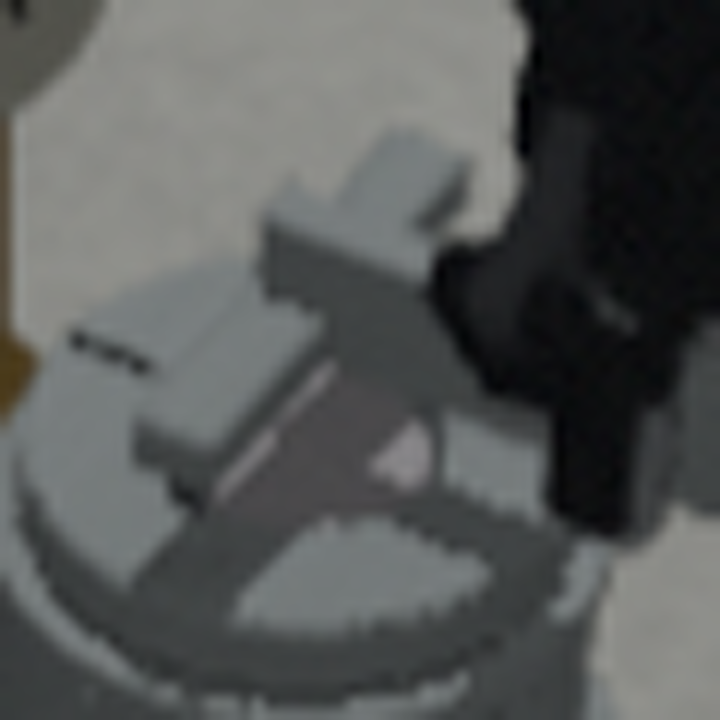

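View pics/t8.png

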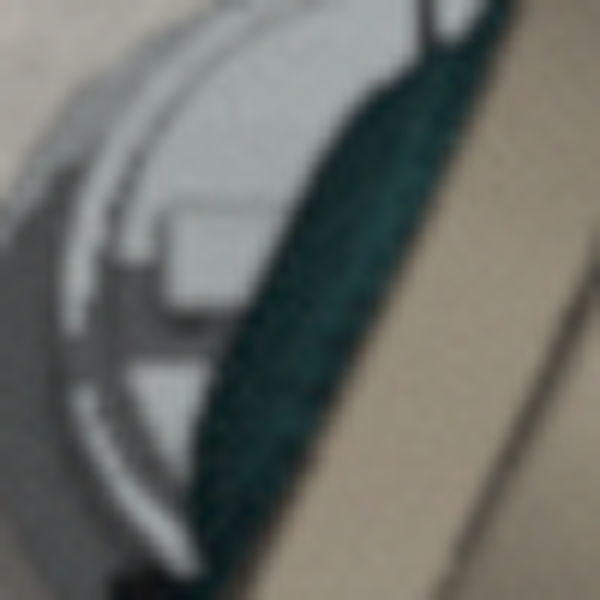

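Run:
```python
from plan import *
np.set_printoptions(precision=4,suppress=True)
a=capture("top");b=capture("side")
t=lambda x,y,s,x0,y0:((x+.5)/s+x0-.5,(y+.5)/s+y0-.5)
A=lambda x,y:t(x,y,12,340,195); S=lambda x,y:t(x,y,12,315,165)
x,e=tri(a,A(168,258),b,S(177,432));print("near end tri",x,e)
n,f=plane(b,[S(177,432),S(435,140)],x[2]);print(n,f,(n+f)/2,np.linalg.norm(n-f),np.arctan2((f-n)[0],-(f-n)[1]))
# pin tip, side ray, on plane heights (biased): compare with hole
for z in(.099,.102):print(plane(b,[S(188,505)],z))
```

```text
near end tri [ 0.5825 -0.1492  0.1291] [np.float64(2.1623252891214672e-05), np.float64(2.1623252891181272e-05)]
[ 0.5825 -0.1492  0.1291] [ 0.5854 -0.2454  0.1291] [ 0.5839 -0.1973  0.1291] 0.09622042216889345 0.02986598610623923
[[ 0.5874 -0.1621  0.099 ]]
[[ 0.5857 -0.1593  0.102 ]]
```

The crossbar centre is at (0.5839, -0.1973), against the ring at (0.5834, -0.1966) by the same triangulation: within 1 mm, yaw matching, tips about 11 mm up. I'll nudge it and descend, watching the force.

move_arm(
  steps=[
    [0, -0.5, -0.5, 4, 0, 0, 0],
    [0, 0, 0, 4, 0, 0, 0],
    [0, 0, 0, 3, 0, 0, 0],
    [0, 0, 0, 2, 0, 0, 0],
    [0, 0, 0, 2, 0, 0, 0],
    [0, 0, 0, 0, 0, 0, 0],
  ],
)

```text
t: 12.47
position: [0.5149, -0.1959, 0.1237]
eef_rot: [-3.141, -0.003, 0.024]
force: [0.1, 0.9, -2.3]
width: 0.0113
```

move_arm(
  steps=[
    [0, 0, 0, 2, 0, 0, 0],
    [0, 0, 0, 2, 0, 0, 0],
    [0, 0, 0, 1, 0, 0, 0],
    [0, 0, 0, 0, 0, 0, 0],
  ],
)

```text
t: 12.8
position: [0.515, -0.1959, 0.119]
eef_rot: [-3.141, -0.004, 0.024]
force: [0.3, -0.5, -3.2]
width: 0.0111
```

Run:
```python
from plan import *
s=state();print(s["t"],s["position"],s["eef_rot"],s["width"],s["force"])
c=capture("side");crop(c,315,165,375,225,12,"pics/s9.png")
```

```text
12.8 [ 0.51502547 -0.19592238  0.11895264] [-3.14141787 -0.00357577  0.02371151] 0.011100505561571165 [ 0.33061151 -0.52782358 -3.24050645]
```

View pics/s9.png

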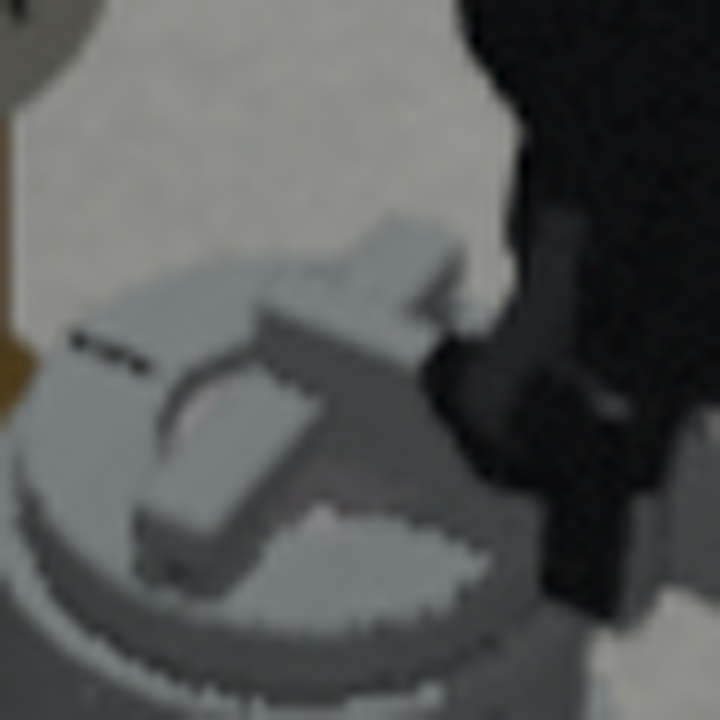

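The crossbar sits about 2.5 mm above the ring with both pins down in the holes; there is no contact force and the ring's mark has not moved (108,355). Now turning clockwise about the ring's axis.

move_arm(
  steps=[
    [0, 0.1, -3.3, 1, 0, 0, 0.05],
    [0, 0.1, -3.3, 0, 0, 0, 0.05],
    [0, 0.1, -3.3, 0, 0, 0, 0.05],
    [0, 0.1, -3.3, 0, 0, 0, 0.05],
    [0, 0.1, -3.3, 0, 0, 0, 0.05],
    [0, 0.1, -3.3, 0, 0, 0, 0.05],
  ],
)

```text
t: 13.35
position: [0.5172, -0.1763, 0.1185]
eef_rot: [-3.141, -0.002, -0.278]
force: [-4.4, -0.7, -0.3]
width: 0.0112
```

Run:
```python
from plan import *
s=state();print(s["t"],s["position"],s["eef_rot"],s["width"],s["force"],s["wrist_torque"])
c=capture("side");crop(c,315,165,375,225,12,"pics/s10.png")
```

```text
13.35 [ 0.51719112 -0.17629883  0.11846288] [-3.14088709e+00 -2.32798375e-03 -2.78480313e-01] 0.011211479070488655 [-4.4044793  -0.68567894 -0.30783659] [0.07386843 0.62510375 0.20162199]
```

View pics/s10.png

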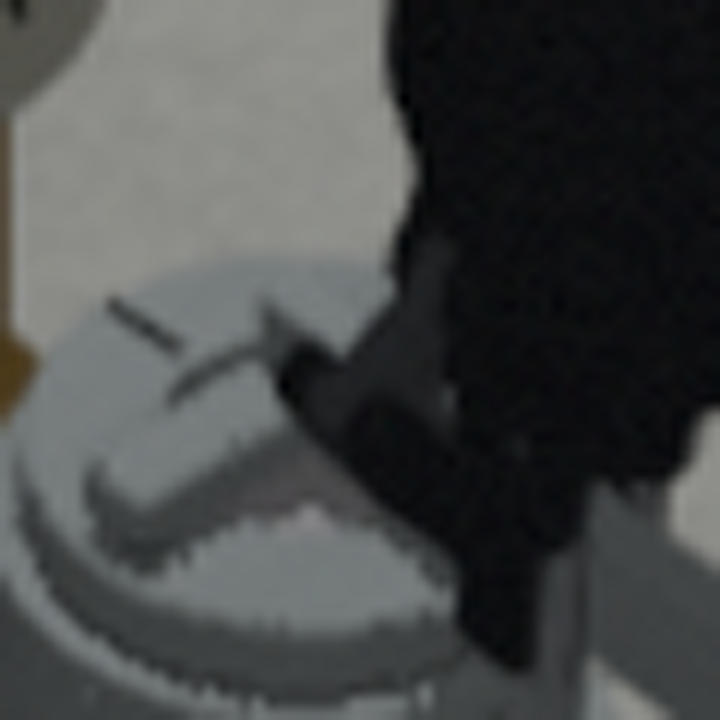

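The mark moved from (108,355) to (145,325), so the ring follows the spanner. Continuing.

move_arm(
  steps=[
    [0, 0.1, -3.3, 0, 0, 0, 0.05],
    [0, 0.1, -3.3, 0, 0, 0, 0.05],
    [0, 0.1, -3.3, 0, 0, 0, 0.05],
    [0, 0.1, -3.3, 0, 0, 0, 0.05],
    [0, 0.1, -3.3, 0, 0, 0, 0.05],
    [0, 0.1, -3.3, 0, 0, 0, 0.05],
  ],
)

```text
t: 13.9
position: [0.5254, -0.1581, 0.1184]
eef_rot: [-3.14, -0.001, -0.577]
force: [-5.9, 2.9, -1.2]
width: 0.0117
```

move_arm(
  steps=[
    [0, 0.1, -3.3, 0, 0, 0, 0.05],
    [0, 0.1, -3.3, 0, 0, 0, 0.05],
    [0, 0.1, -3.3, 0, 0, 0, 0.05],
    [0, 0.1, -3.3, 0, 0, 0, 0.05],
  ],
)

```text
t: 14.23
position: [0.5338, -0.1475, 0.1184]
eef_rot: [-3.139, -0.001, -0.777]
force: [-5.1, 2.9, -0.3]
width: 0.0118
```

Run:
```python
from plan import *
s=state();print(s["t"],s["position"],s["eef_rot"],s["width"],s["force"],s["wrist_torque"],s["q"])
y=s["eef_rot"][2];print(s["position"][:2]+.067*np.array([np.cos(y),np.sin(y)]))
```

```text
14.2333 [ 0.53381529 -0.1475462   0.1183751 ] [-3.13907807e+00 -5.91422666e-04 -7.76889151e-01] 0.011757470100605254 [-5.06919044  2.86341612 -0.33728684] [0.4915286  0.68110949 0.20045484] [-0.33727796  0.21900193  1.49746128  0.00204593  1.42352438  2.01010818]
[ 0.58159285 -0.19451752]
```

move_arm(
  steps=[
    [0, 0, -2, 0, 0, 0, 0.03],
    [0, 0, -2, 0, 0, 0, 0.03],
    [0, 0, -2, 0, 0, 0, 0.03],
  ],
)

```text
t: 14.48
position: [0.5382, -0.1434, 0.1184]
eef_rot: [-3.139, -0.001, -0.866]
force: [-4.4, 3.5, -1.4]
width: 0.0114
```

move_arm(
  steps=[
    [0, 0, -1.3, 0, 0, 0, 0.02],
    [0, 0, -1.3, 0, 0, 0, 0.02],
  ],
)

```text
t: 14.65
position: [0.5402, -0.1418, 0.1184]
eef_rot: [-3.139, -0.0, -0.905]
force: [-4.6, 3.3, -1.4]
width: 0.0112
```

move_arm(
  steps=[
    [0, 0, -1.3, 0, 0, 0, 0.02],
    [0, 0, -1.3, 0, 0, 0, 0.02],
  ],
)

```text
t: 14.82
position: [0.5422, -0.1402, 0.1184]
eef_rot: [-3.139, -0.0, -0.945]
force: [-7.5, 1.6, -0.0]
width: 0.0111
```

Run:
```python
from plan import *
s=state();print(s["t"],s["position"],s["eef_rot"],s["width"],s["force"],s["wrist_torque"])
y=s["eef_rot"][2];print(s["position"][:2]+.067*np.array([np.cos(y),np.sin(y)]))
c=capture("side");crop(c,305,145,375,225,8,"pics/s11.png")
c=capture("top");crop(c,335,145,425,265,5,"pics/t11.png")
```

```text
14.8167 [ 0.54221398 -0.14019928  0.11837714] [-3.13895461e+00 -1.93142300e-04 -9.45234090e-01] 0.011077084710973269 [-7.46062428  1.62982475 -0.0139691 ] [0.28084909 1.12943856 0.33891236]
[ 0.58144604 -0.19451176]
```

View pics/s11.png

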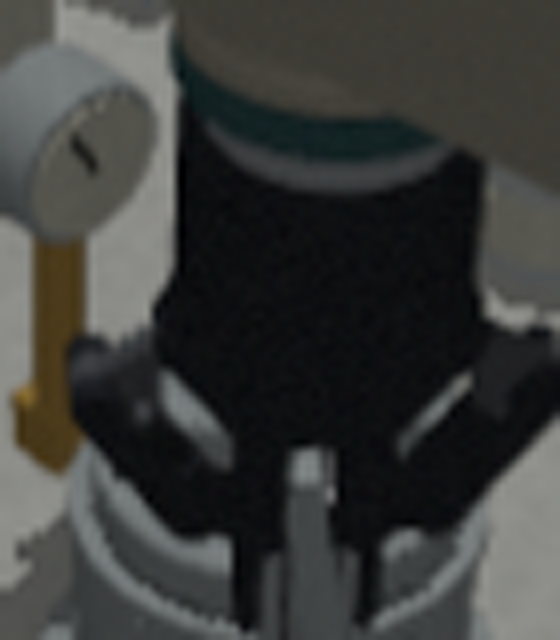

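View pics/t11.png

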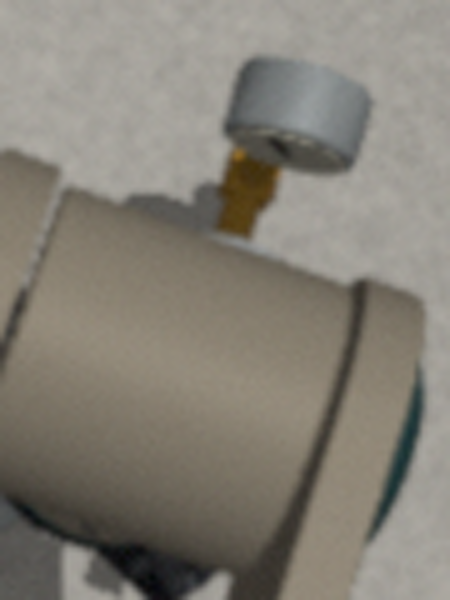

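The arm hides the ring, but the gauge is clear. The force has just started to change, so I'll push on in small steps to confirm the stop.

move_arm(
  steps=[
    [0, 0, -1.3, 0, 0, 0, 0.02],
    [0, 0, 0, 0, 0, 0, 0],
  ],
)

```text
t: 15.08
position: [0.5426, -0.1399, 0.1183]
eef_rot: [-3.141, 0.0, -0.964]
force: [-9.5, -0.0, 0.8]
width: 0.0111
```

move_arm(
  steps=[
    [0, 0, -1.3, 0, 0, 0, 0.02],
    [0, 0, 0, 0, 0, 0, 0],
  ],
)

```text
t: 15.25
position: [0.5428, -0.1397, 0.1182]
eef_rot: [3.139, 0.001, -0.984]
force: [-14.8, -1.7, 2.9]
width: 0.0113
```

Run:
```python
from plan import *
s=state();print(s["t"],s["position"],s["eef_rot"],s["width"],s["force"],s["wrist_torque"])
```

```text
15.25 [ 0.5428427  -0.13968447  0.11819541] [ 3.13944595e+00  5.85878130e-04 -9.83769451e-01] 0.011281871667728188 [-14.80551306  -1.67662024   2.85385407] [-0.21656258  1.90161771  1.42729644]
```

The position has stalled and the torque rose from 0.2 to 1.4 N m, so the ring is against its stop. I'll back off within the pin slack, then lift.

move_arm(
  steps=[
    [0, 0, 1.5, 0, 0, 0, -0.025],
    [0, 0, 1.5, 0, 0, 0, -0.025],
    [0, 0, 0, 0, 0, 0, 0],
  ],
)

```text
t: 15.5
position: [0.5419, -0.1407, 0.1183]
eef_rot: [-3.139, -0.001, -0.934]
force: [-3.9, 2.7, -2.1]
width: 0.0113
```

Run:
```python
from plan import *
s=state();print(s["t"],s["position"],s["eef_rot"],s["width"],s["force"],s["wrist_torque"])
```

```text
15.5 [ 0.54187221 -0.14068867  0.11834286] [-3.13860202e+00 -8.27284268e-04 -9.34096946e-01] 0.011324453673736905 [-3.8616146   2.68970629 -2.07151831] [0.65244362 0.54612458 0.12380059]
```

move_arm(
  steps=[
    [0, -0.5, 0.5, 0, 0, 0, -0.005],
    [0, 0, 0, -4, 0, 0, 0],
    [0, 0, 0, -6, 0, 0, 0],
    [0, 0, 0, -8, 0, 0, 0],
    [0, 0, 0, -15, 0, 0, 0],
    [0, 0, 0, -25, 0, 0, 0],
    [0, 0, 0, -35, 0, 0, 0],
    [0, 0, 0, -35, 0, 0, 0],
    [0, 0, 0, -35, 0, 0, 0],
  ],
)

```text
t: 16.25
position: [0.5409, -0.141, 0.2842]
eef_rot: [-3.138, -0.004, -0.932]
force: [0.4, -0.1, -3.1]
width: 0.0114
```

Run:
```python
from plan import *
s=state();print(s["t"],s["position"],s["eef_rot"],s["width"],s["force"])
c=capture("side");cv2.imwrite("pics/side12.png",c["color"]);crop(c,270,100,400,270,3.5,"pics/s12.png")
```

```text
16.25 [ 0.5408511  -0.14099052  0.28421176] [-3.1375373  -0.00388228 -0.93154743] 0.011406317833603082 [ 0.43185144 -0.13098681 -3.14781004]
```

View pics/s12.png

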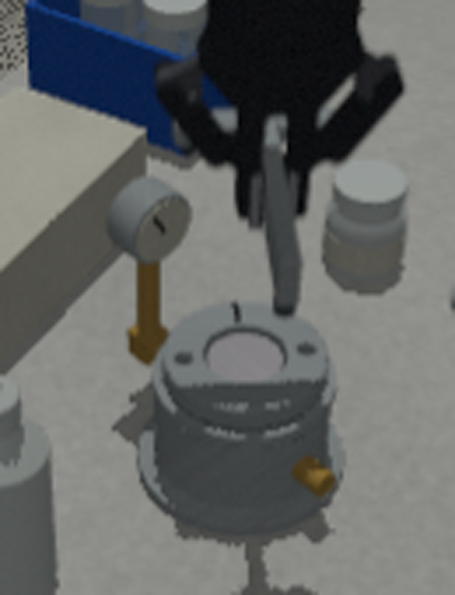

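The spanner is clear of the ring. The holes are now at crop (184,358) and (307,349), with the mark at (237,312). Checking the ring's angle.

Run:
```python
from plan import *
np.set_printoptions(precision=4,suppress=True)
b=capture("side")
t=lambda x,y,s,x0,y0:((x+.5)/s+x0-.5,(y+.5)/s+y0-.5)
S=lambda x,y:t(x,y,3.5,270,100)
h=plane(b,[S(184,358),S(307,349),S(237,312),S(244,356)],.099);print(h)
d=h[1]-h[0];print("ring yaw",np.arctan2(d[0],-d[1]), "other sense")
# gauge: pipe vertical bottom nut & dial centre
g=plane(b,[S(149,300)],.10);print(g, np.arctan2(*( (g[0]-(h[0]+h[1])/2)[[1,0]])))
plan([.5465,.2318,.29],1.806,0,rmax=.1)
```

```text
[[ 0.6104 -0.1654  0.099 ]
 [ 0.5492 -0.2159  0.099 ]
 [ 0.6055 -0.2221  0.099 ]
 [ 0.5795 -0.188   0.099 ]]
ring yaw -0.8801394714044188 other sense
[[ 0.6596 -0.1995  0.1   ]] -0.11109453778352864
[0, -10.6, -8.1, 0, 0.001, -0.001, -0.098],
[0, -9.8, -9, -0.1, 0.001, -0.001, -0.098],
[0, -8.9, -10, 0, 0.001, -0.001, -0.098],
[0, -7.8, -10.8, 0, 0.001, -0.001, -0.098],
[0, -6.7, -11.5, 0.1, 0.001, -0.001, -0.098],
[0, -5.6, -12.1, 0, 0.001, -0.001, -0.098],
[0, -4.4, -12.6, 0.1, 0, -0.001, -0.098],
[0, -3.1, -13, 0.1, 0, -0.001, -0.098],
[0, -1.8, -13.2, 0, 0, -0.001, -0.098],
[0, -0.5, -13.3, 0.1, 0.001, -0.001, -0.098],
[0, 0.7, -13.4, 0.1, 0, -0.001, -0.098],
[0, 2.1, -13.1, 0.1, 0, -0.001, -0.098],
[0, 3.4, -12.9, 0.1, 0, -0.001, -0.098],
[0, 4.6, -12.6, 0, 0, -0.001, -0.098],
[0, 5.8, -12, 0.1, 0.001, -0.001, -0.098],
[0, 6.9, -11.4, 0.1, 0, -0.001, -0.097],
[0, 8.1, -10.6, 0.1, 0, -0.001, -0.098],
[0, 9, -9.8, 0, 0, 0, -0.097],
[0, 9.9, -8.9, 0.1, 0.001, 0, -0.098],
[0, 10.8, -7.9, 0.1, 0.001, -0.001, -0.097],
[0, 11.5, -6.8, 0, 0, -0.001, -0.098],
[0, 12, -5.7, 0.1, 0, 0, -0.097],
[0, 12.6, -4.4, 0, 0.001, 0, -0.098],
[0, 13, -3.2, 0.1, 0.001, -0.001, -0.097],
[0, 13.2, -1.9, 0, 0, -0.001, -0.098],
[0, 13.3, -0.7, 0.1, 0, 0, -0.097],
[0, 13.3, 0.7, 0, 0.001, -0.001, -0.098],
[0, 13.2, 1.9, 0, 0, 0, -0.097],
final [0.5465 0.2318 0.29  ] [ 3.1412 -0.0001  1.8056] 28
```

The ring yaw is now -0.88 against the -0.89 expected at the stop. Carrying the spanner back over the drawer.

move_arm(
  steps=[
    [0, -11, -8, 0, 0, 0, -0.098],
    [0, -10, -9, 0, 0, 0, -0.098],
    [0, -9, -10, 0, 0, 0, -0.098],
    [0, -8, -11, 0, 0, 0, -0.098],
    [0, -7, -11.5, 0, 0, 0, -0.098],
    [0, -5.6, -12, 0, 0, 0, -0.098],
    [0, -4.4, -12.6, 0, 0, 0, -0.098],
    [0, -3, -13, 0, 0, 0, -0.098],
    [0, -2, -13.2, 0, 0, 0, -0.098],
    [0, -0.5, -13.3, 0, 0, 0, -0.098],
  ],
)

```text
t: 17.18
position: [0.5413, -0.0062, 0.2813]
eef_rot: [3.141, -0.004, 0.053]
force: [0.5, -0.3, -4.4]
width: 0.0112
```

move_arm(
  steps=[
    [0, 0.7, -13.4, 0, 0, 0, -0.098],
    [0, 2, -13, 0, 0, 0, -0.098],
    [0, 3.4, -13, 0, 0, 0, -0.098],
    [0, 4.6, -12.6, 0, 0, 0, -0.098],
    [0, 6, -12, 0, 0, 0, -0.098],
    [0, 7, -11.4, 0, 0, 0, -0.098],
    [0, 8, -10.6, 0, 0, 0, -0.098],
    [0, 9, -10, 0, 0, 0, -0.097],
    [0, 10, -9, 0, 0, 0, -0.098],
    [0, 11, -8, 0, 0, 0, -0.097],
  ],
)

```text
t: 18.02
position: [0.5425, 0.1278, 0.2813]
eef_rot: [3.138, -0.002, 1.031]
force: [-0.8, 0.1, -4.0]
width: 0.0109
```

move_arm(
  steps=[
    [0, 11.5, -7, 0, 0, 0, -0.098],
    [0, 12, -5.7, 0, 0, 0, -0.097],
    [0, 12.6, -4.4, 0, 0, 0, -0.098],
    [0, 13, -3.2, 0, 0, 0, -0.097],
    [0, 13, -2, 0, 0, 0, -0.098],
    [0, 13.3, -0.7, 0, 0, 0, -0.097],
    [0, 13.3, 0.7, 0, 0, 0, -0.098],
    [0, 13, 2, 0, 0, 0, -0.097],
    [0, 0, 0, 0, 0, 0, 0],
    [0, 0, 0, 0, 0, 0, 0],
  ],
)

```text
t: 18.85
position: [0.5432, 0.2339, 0.2811]
eef_rot: [3.138, 0.001, 1.806]
force: [0.1, 1.0, -3.3]
width: 0.0112
```

Run:
```python
from plan import *
s=state();print(s["t"],s["position"],s["eef_rot"],s["width"],s["force"])
c=capture("side");crop(c,80,120,330,420,2,"pics/s13.png")
c=capture("top");crop(c,60,130,260,330,3,"pics/t13.png")
c=plan([.5465,.2318,.2],1.806,0,smax=25)
plan([.5465,.2318,.122],1.806,0,smax=20,cur=c)
```

```text
18.85 [0.54315955 0.23392021 0.28109663] [3.13794039e+00 1.36415275e-03 1.80589216e+00] 0.011176336258808567 [ 0.12069488  0.96070043 -3.33000979]
[0, -0.5, 0.6, 20.3, 0.001, 0, 0],
[0, -0.4, 0.7, 20.4, 0.001, 0, -0.001],
[0, -0.5, 0.6, 20.3, 0.001, 0.001, 0],
[0, -0.5, 0.7, 20.3, 0.001, 0, -0.001],
final [0.5465 0.2318 0.2   ] [-3.1414e+00  4.0000e-04  1.8064e+00] 4
[0, 0, 0, 19.5, 0, 0, 0],
[0, 0, 0, 19.5, 0, 0, 0],
[0, 0, 0, 19.5, 0, 0, 0],
[0, 0, 0, 19.5, 0, 0, 0],
final [0.5465 0.2318 0.122 ] [-3.1414e+00  4.0000e-04  1.8064e+00] 4
```

View pics/s13.png

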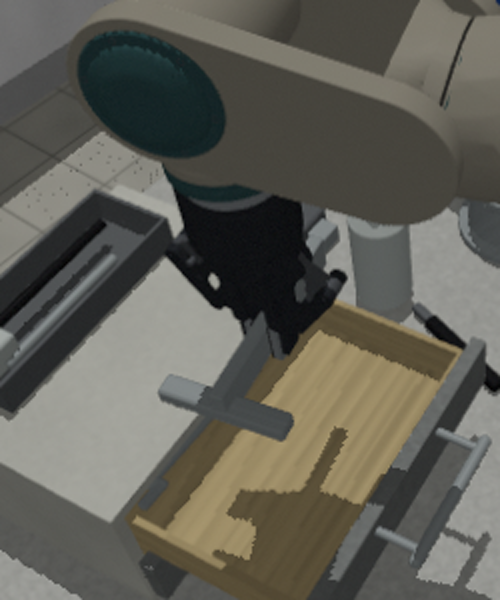

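View pics/t13.png

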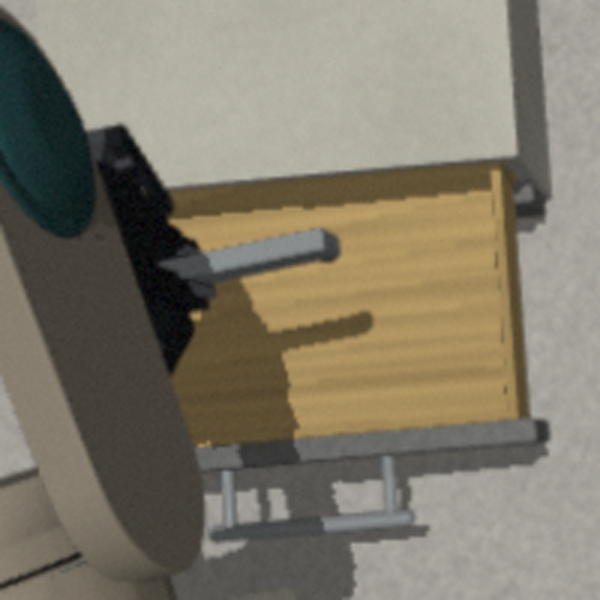

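The picture matches the one taken after lifting: the drawer has not moved and the spanner is unslipped above its old spot. Lowering.

move_arm(
  steps=[
    [0, -1, 1, 20, 0, 0, 0],
    [0, -1, 1, 20, 0, 0, 0],
    [0, 0, 1, 20, 0, 0, 0],
    [0, 0, 0, 20, 0, 0, 0],
    [0, 0, 0, 20, 0, 0, 0],
    [0, 0, 0, 20, 0, 0, 0],
    [0, 0, 0, 20, 0, 0, 0],
    [0, 0, 0, 10, 0, 0, 0],
    [0, 0, 0, 4, 0, 0, 0],
    [0, 0, 0, 0, 0, 0, 0],
  ],
)

```text
t: 19.78
position: [0.5471, 0.2319, 0.1269]
eef_rot: [3.139, 0.001, 1.806]
force: [-0.2, 0.4, -3.4]
width: 0.0114
```

Run:
```python
from plan import *
s=state();print(s["t"],s["position"],s["eef_rot"],s["width"],s["force"])
```

```text
19.7833 [0.54706989 0.23188639 0.12687714] [3.13895474e+00 1.17591727e-03 1.80567178e+00] 0.01141620075959638 [-0.17802322  0.3574289  -3.35672723]
```

move_arm(
  steps=[
    [0, 0, 0, 5, 0, 0, 0],
    [0, 0, 0, 4, 0, 0, 0],
    [0, 0, 0, 3, 0, 0, 0],
    [0, 0, 0, 0, 0, 0, 0],
  ],
)

```text
t: 20.12
position: [0.5471, 0.2324, 0.1151]
eef_rot: [3.138, 0.001, 1.807]
force: [-0.0, 0.3, -2.8]
width: 0.0115
```

move_arm(
  steps=[
    [0, 0, 0, 1, 0, 0, 0],
    [0, 0, 0, 1, 0, 0, 0],
    [0, 0, 0, 0, 0, 0, 0],
  ],
)

```text
t: 20.37
position: [0.5473, 0.2324, 0.1134]
eef_rot: [3.138, 0.001, 1.807]
force: [0.9, -0.3, -3.8]
width: 0.0112
```

move_arm(
  steps=[
    [0, 0, 0, 1, 0, 0, 0],
    [0, 0, 0, 0, 0, 0, 0],
  ],
)

```text
t: 20.53
position: [0.5475, 0.2325, 0.113]
eef_rot: [3.137, 0.001, 1.807]
force: [-0.8, -0.2, -1.1]
width: 0.0112
```

move_arm(
  steps=[
    [0, 0, 0, 0.7, 0, 0, 0],
    [0, 0, 0, 0, 0, 0, 0],
  ],
)

```text
t: 20.7
position: [0.5478, 0.2326, 0.1129]
eef_rot: [3.136, 0.001, 1.807]
force: [-0.7, -0.4, 3.9]
width: 0.0113
```

It is on the floor: the force went from -3 to +4 N at the original height. Releasing and going straight up.

move_arm(
  steps=[
    [0.45, 0, 0, 0, 0, 0, 0],
    [0.45, 0, 0, 0, 0, 0, 0],
    [0.45, 0, 0, 0, 0, 0, 0],
    [0.45, 0, 0, -5, 0, 0, 0],
    [0.45, 0, 0, -15, 0, 0, 0],
    [0.45, 0, 0, -30, 0, 0, 0],
    [0.45, 0, 0, -40, 0, 0, 0],
    [0.45, 0, 0, -40, 0, 0, 0],
    [0.45, 0, 0, -20, 0, 0, 0],
  ],
)

```text
t: 21.45
position: [0.5474, 0.2327, 0.2682]
eef_rot: [3.13, 0.0, 1.807]
force: [0.4, 0.9, 1.0]
width: 0.0386
```

move_arm(
  steps=[
    [0.45, -40, 0, 0, 0, 0, 0],
    [0.45, -40, 0, 0, 0, 0, 0],
    [0.45, -40, 0, 0, 0, 0, 0],
    [0.45, -40, 0, 0, 0, 0, 0],
    [0.45, -30, -20, 0, 0, 0, 0],
    [0.45, -30, -20, 0, 0, 0, 0],
    [0.45, 0, 0, 0, 0, 0, 0],
    [0.45, 0, 0, 0, 0, 0, 0],
  ],
)

```text
t: 22.12
position: [0.5589, 0.0076, 0.2624]
eef_rot: [3.137, 0.001, 1.804]
force: [0.4, 0.2, -0.1]
width: 0.0382
```

Run:
```python
from plan import *
s=state();print(s["t"],s["position"],s["force"])
for n in("top","side"):
    c=capture(n);cv2.imwrite(f"pics/{n}14.png",c["color"])
```

```text
22.1167 [0.5589472  0.00757354 0.26235969] [ 0.44179842  0.22595429 -0.12512691]
```

View pics/top14.png

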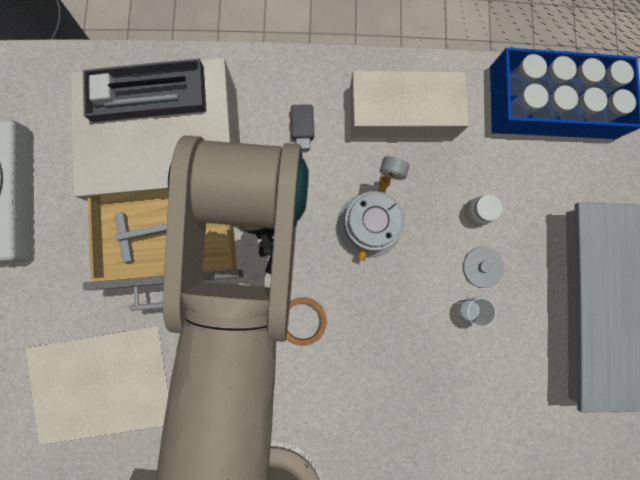

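View pics/side14.png

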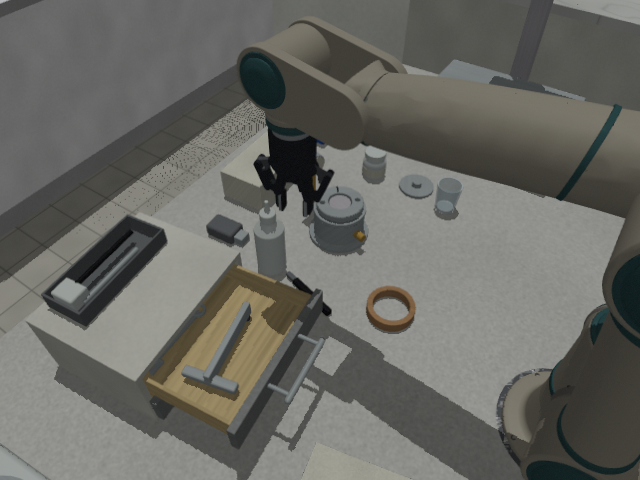

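The spanner stands in the drawer at its old spot: side (210,380) to (248,310), the same pixels as before. The bottle, marker, tape, jar, beaker and cover are unmoved. One last check of the ring's angle in the top view, where it is unobstructed.

Run:
```python
from plan import *
c=capture("top");crop(c,330,140,430,270,4.5,"pics/t15.png")
g=cv2.cvtColor(c["color"],cv2.COLOR_BGR2GRAY).astype(float)
P=[]
for x,y in((363,203),(388,235)):
    w=g[y-5:y+6,x-5:x+6];m=np.clip(np.median(w)-40-w,0,None);yy,xx=np.mgrid[y-5:y+6,x-5:x+6];P.append(((m*xx).sum()/m.sum(),(m*yy).sum()/m.sum()))
h=plane(c,P,.099);d=h[1]-h[0];ce=h.mean(0);print(P,h.round(4),np.linalg.norm(d),"ring yaw",np.arctan2(d[0],-d[1]))
t=lambda x,y,s,x0,y0:((x+.5)/s+x0-.5,(y+.5)/s+y0-.5)
# dial cylinder silhouette in 4.5x crop: back corners & front corners
gq=plane(c,[t(*p,4.5,330,140) for p in((240,95),(352,100),(228,140),(345,172))],.150);gc=gq.mean(0);print(gq.round(4),gc,np.arctan2(gc[1]-ce[1],gc[0]-ce[0]),np.linalg.norm((gc-ce)[:2]))
s=state();print(s["t"])
```

```text
[(np.float64(362.89516129032256), np.float64(203.32258064516128)), (np.float64(388.07193778353854), np.float64(234.98898250162023))] [[ 0.6125 -0.1702  0.099 ]
 [ 0.5512 -0.2208  0.099 ]] 0.07951634318195772 ring yaw -0.8809961348323428
[[ 0.6861 -0.2008  0.15  ]
 [ 0.6856 -0.248   0.15  ]
 [ 0.6667 -0.196   0.15  ]
 [ 0.6548 -0.2451  0.15  ]] [ 0.67330691 -0.22246477  0.15      ] -0.28709287891460367 0.09535953739173227
22.2667
```

View pics/t15.png

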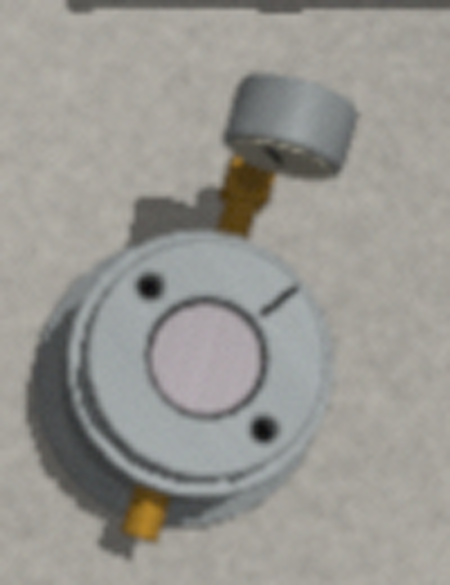

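The ring yaw is -0.881 and the gauge bearing -0.287 (95.4 mm from the axis, matching the 95 given). That gives q of about 1.19 against the stop at 1.2. Handing in.

```bash
python3 -c "
from plant import *
print(sign_off())"
```

```text
the job is handed in; nothing more can be done
None
```

The job is done and handed in at about 22 s: the ring is turned to its stop and the spanner is back in the open drawer.

**What I did**
- I pulled the top drawer open by about 0.155 m and lifted out the spanner.
- The first grip was about 6 mm too high on the handle, so I regripped lower before lifting.
- Both pins went into the holes with no contact force.
- I turned the ring clockwise on the side away from the gauge until the torque rose from about 0.2 to 1.4 N m and the motion stalled.
- I lifted the spanner off, set it down on its old spot in the drawer and let go.

**Last checks**
- **Ring:** it stands at yaw -0.88 and the gauge bearing is -0.287, so q is about 1.19 against the stop at 1.2, within measuring error.
- **Spanner:** it stands in the drawer at the same place in the picture as before I took it.
- **Other things:** the gauge and the loose items look unmoved in both views, and the arm is clear and reads no force.

**Disagreement:** near the housing the two cameras put the hole mouths about 6 mm too low, at 0.093 m instead of 0.099 m. I therefore placed the pins relative to the holes rather than by absolute position.

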